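# Find the loose swing bolt on the shaft stand and hold its bearing cap open

### The arm

A 6-joint arm with a two-finger parallel gripper is mounted at the origin on a cart in front of the work surface, level with it; the furniture and walls round the work are solid. World frame = base frame: x ahead of the robot, y to its left, z up, the work surface at z = 0. Lengths are in m, angles in rad, forces in N, time in s.
With the tool pointing down it reaches from about 0.375 to 0.9 m from the base axis. Payload 3.1 kg.
Tool frame: the origin (TCP) lies at the very end of the fingers, on their centre line; the grasp point (between the pads) lies 19 mm behind it; z points along the fingers, y is the direction in which the jaws open and shut (so a half turn about z gives the same grasp; the last joint's range is limited). The gripper opens to 87 mm and grips with 3 to 60 N. Pads are 19 mm wide; open, the fingers measure 117 mm over their backs; the gripper's body (75 mm by 190 mm) begins 51 mm behind the grasp point.
Start: joints at [-1.325, 0.527, 1.433, -0, 1.181, -0.178], TCP at [0.257, -0.57, 0.223] pointing down, gripper open.
Joint ranges: [-3.08, 3.08], [-0.75, 2.2], [0.22, 2.44], [-1.43, 4.57], [0, 2.65], [-2.85, 2.85]. Speed limits (rad/s): [2.79, 2.79, 3.14, 3.14, 3.14, 3.14].

### API

Orientations are given as a unit quaternion [x, y, z, w].
In Python, from rig import robot gives the robot as it stands. The module is installed in compiled form; this text tells all that it offers.
- The arm moves only by the tool carry_out, never from a script. Its argument "series" is a list of rows, each a list of 7 numbers: the shift along the tool's x, y, z in mm, then the turn, a rotation vector about the tool's x, y, z in degrees, then the gripper command: -1 is shut, 1 is fully open, values between are in proportion. In form: [[tx, ty, tz, rx, ry, rz, claw], ...]. A call has 1 to 8 rows; each row is the pose to reach, as a shift and turn from the pose measured when the call began, along the tool's axes at that moment; what a row does not reach only later rows make up. A row lasts 1/8 s, in which the tool goes at most 62.5 mm and 10.7 degrees, less where a joint would pass 70% of its speed; a pose out of reach is approached as far as the arm can. A call with a gripper value outside its range is refused whole. The fingers move at their own pace and stop on an object; "force" is the grip in N (left out, the last holds). Time passes only in rows, so rows that repeat a pose let the fingers close. It gives the time, the measured TCP pose, the force and the opening at its end, in the units of the state.
- robot.get_obs(): the state, without advancing time (a new reading comes with each control period).
- robot.camera(name): name is "scene" or "side" or "wrist"; returns a dict with "pixels" (480x640x3 uint8, red, green, blue), "fx", "fy", "cx", "cy" (pixels), "position" and "attitude" of the camera in the world. Camera axes: x right, y down, z forward; pixel columns grow to the right and rows downward; lengths in m; the calibration is good to about 2 mm. The wrist camera is an equidistant fisheye: a pixel r from the principal point sees the ray r / f radians off the axis. A picture is of the moment at which its call begins. There is no depth.
- robot.hand_in(): hands the job in, once; it reports no verdict.
The state is a dict: "time": time; "q": joint angles; "joint_velocities": joint speeds; "joint_torque": joint torques, N m; "position": TCP position; "tool_rot": TCP orientation; "ft_force": force on the tool from outside, world axes, zero at the start; "moment": the same for the moment, N m; "grip_width": finger opening in m.
Only numpy, scipy, OpenCV 4.12 (cv2) and the standard library are available. Lean on these libraries where they do the work, as an engineer would, in place of code of your own. Each camera call takes 0.05 s, during which the arm holds its last target.

### The job

One of the three swing bolts that hold down the bearing caps of the shaft stand has come loose. Going from left to right, nudge the long hand nut of each one from the front with the fingertips to find the bolt that rocks; then swing that bolt out of the cap's fork, well down towards you, take the cap by its fork and lift it to more than 45 degrees open. Finish while holding the cap up still, so that the bearing shell can be inspected, and leave the things lying round the stand where they are.

Things in the scene. Friction and masses are not known exactly. Their poses are not given: they have to be found in the camera images.
- stand: shaft stand fixed to the bench: grey plate 134 x 290 mm, top 22 mm above the bench, with three alike split bearings in a row and a 24 mm steel shaft through them, 60 mm above the bench. Origin on the bench under the plate's centre; x points from the swing bolts (robot's side) to the cap hinges at the back, y along the shaft to the left, z up
- seat_left (a point): point on the plate's top under the middle of the LEFT bearing, 105 mm along +y of the stand; it does not tell which bearing stands there
- seat_mid (a point): the same for the MIDDLE bearing, at the plate's centre
- seat_right (a point): the same for the RIGHT bearing, 105 mm along -y of the stand
- bearing_k: one of three alike split bearings; which stands left, middle or right changes, and so does where the loose bolt is. Grey pedestal 118 x 44 mm, hinged cap, split 38 mm above its foot. Origin on the plate's top under its middle; axes as the stand's. The pin of its swing bolt lies 50 mm in front of the origin (-x) and 18 mm above it, along y
- nut_k: long round hand nut on the swing bolt of bearing_k: 22 mm diameter (27 mm at the rounded seat at its foot), 37 mm high. Origin at its foot on the bolt's axis, 32.5 mm from the bolt's pin; z along the bolt, upright at the start: foot 72.5 mm, top 110 mm above the bench; the cap's fork is right below its foot
- bolt_k (a joint): swing bolt of bearing_k (rad): 0 upright in the fork (starts within 0.03), grows as its top swings out and down towards the robot. A tight bolt does not move; a loose one has slight friction (1 N at the nut): nudged from the front it rocks back to -0.125 (6 mm at mid-nut), the fork's bottom, and stays; pulled, it swings out to a stop at 1.4 and stays. The cap clears it from 0.8 on
- cap_k: cap of bearing_k, 0.45 kg. Origin mid-way on its hinge axis (along y), 46 mm behind the bearing's middle, 64 mm above the bench; axes as the bearing's when shut. Its front is a fork: two flat prongs, 12 mm thick, 40 mm over both (y), slot 13 mm; fork's middle 96 mm in front of the origin (-x), 2 mm above it, tips 9 mm further. Take it from above by the prongs' outer sides
- hinge_k (a joint): opening of the cap of bearing_k (rad): 0 shut, growing as its front rises, stop at 1.25. A cap whose bolt stands in its fork does not open; a freed cap falls shut by its weight when let go (about 2.5 N lift it at the fork)
- bearing_m: one of three alike split bearings; which stands left, middle or right changes, and so does where the loose bolt is. Grey pedestal 118 x 44 mm, hinged cap, split 38 mm above its foot. Origin on the plate's top under its middle; axes as the stand's. The pin of its swing bolt lies 50 mm in front of the origin (-x) and 18 mm above it, along y
- nut_m: long round hand nut on the swing bolt of bearing_m: 22 mm diameter (27 mm at the rounded seat at its foot), 37 mm high. Origin at its foot on the bolt's axis, 32.5 mm from the bolt's pin; z along the bolt, upright at the start: foot 72.5 mm, top 110 mm above the bench; the cap's fork is right below its foot
- bolt_m (a joint): swing bolt of bearing_m (rad): 0 upright in the fork (starts within 0.03), grows as its top swings out and down towards the robot. A tight bolt does not move; a loose one has slight friction (1 N at the nut): nudged from the front it rocks back to -0.125 (6 mm at mid-nut), the fork's bottom, and stays; pulled, it swings out to a stop at 1.4 and stays. The cap clears it from 0.8 on
- cap_m: cap of bearing_m, 0.45 kg. Origin mid-way on its hinge axis (along y), 46 mm behind the bearing's middle, 64 mm above the bench; axes as the bearing's when shut. Its front is a fork: two flat prongs, 12 mm thick, 40 mm over both (y), slot 13 mm; fork's middle 96 mm in front of the origin (-x), 2 mm above it, tips 9 mm further. Take it from above by the prongs' outer sides
- hinge_m (a joint): opening of the cap of bearing_m (rad): 0 shut, growing as its front rises, stop at 1.25. A cap whose bolt stands in its fork does not open; a freed cap falls shut by its weight when let go (about 2.5 N lift it at the fork)
- bearing_t: one of three alike split bearings; which stands left, middle or right changes, and so does where the loose bolt is. Grey pedestal 118 x 44 mm, hinged cap, split 38 mm above its foot. Origin on the plate's top under its middle; axes as the stand's. The pin of its swing bolt lies 50 mm in front of the origin (-x) and 18 mm above it, along y
- nut_t: long round hand nut on the swing bolt of bearing_t: 22 mm diameter (27 mm at the rounded seat at its foot), 37 mm high. Origin at its foot on the bolt's axis, 32.5 mm from the bolt's pin; z along the bolt, upright at the start: foot 72.5 mm, top 110 mm above the bench; the cap's fork is right below its foot
- bolt_t (a joint): swing bolt of bearing_t (rad): 0 upright in the fork (starts within 0.03), grows as its top swings out and down towards the robot. A tight bolt does not move; a loose one has slight friction (1 N at the nut): nudged from the front it rocks back to -0.125 (6 mm at mid-nut), the fork's bottom, and stays; pulled, it swings out to a stop at 1.4 and stays. The cap clears it from 0.8 on
- cap_t: cap of bearing_t, 0.45 kg. Origin mid-way on its hinge axis (along y), 46 mm behind the bearing's middle, 64 mm above the bench; axes as the bearing's when shut. Its front is a fork: two flat prongs, 12 mm thick, 40 mm over both (y), slot 13 mm; fork's middle 96 mm in front of the origin (-x), 2 mm above it, tips 9 mm further. Take it from above by the prongs' outer sides
- hinge_t (a joint): opening of the cap of bearing_t (rad): 0 shut, growing as its front rises, stop at 1.25. A cap whose bolt stands in its fork does not open; a freed cap falls shut by its weight when let go (about 2.5 N lift it at the fork)
- ring5: bystander, to be left alone: bearing ring of bright steel, 86 mm across, 16 mm high, lying flat behind the stand. Origin under its centre
- loupe: bystander, to be left alone: black eye loupe, 32 mm across, 26 mm high, behind the stand. Origin under its centre
- hex_key: bystander, to be left alone: black hex key, 28 x 72 x 7 mm, lying in front of the stand between two bolts. Origin under its centre
- oil_bottle: bystander, to be left alone: oil bottle with a red spout, 42 mm across, 118 mm high, right of the stand near the bench's front edge. Origin under its centre
- micrometer: bystander, to be left alone: outside micrometer with a dark frame, 48 x 130 x 12 mm, lying near the bench's front edge, right of the stand. Origin under its centre

How it is judged:
By the outcome, as a careful person would: the job done as asked, in the order asked, and still so for the second after the job is handed in, while the arm keeps its last pose, push and grip.
It also fails if it takes over 64 s, if anything falls off the work surface, if the arm or the gripper's body presses on something with over 40 N, if the wrist force passes 120 N, or if a joint passes its speed limit or range.

## Working session

There is one attempt and no reset: what is moved stays moved. The work goes in short steps, Python scripts to look and compute and a tool call to move; the robot and the scene stay as the last step left them, time stands still between calls to the robot, and variables do not carry over. Pictures are saved under pics/ and viewed, and the job is handed in when it is done.

Besides the shell and the picture viewer there is one more tool, called as name(argument=value, ...) on one line, values as JSON. carry_out: Moves the arm, as the interface text tells. Its arguments: {"type":"object","properties":{"series":{"type":"array"},"force":{"type":"number"}},"required":["series"]}

```bash
mkdir -p pics
cat > h.py <<'E'
import numpy as np, cv2
from rig import robot
from scipy.spatial.transform import Rotation as R
def snap(n,tag):
    c=robot.camera(n); cv2.imwrite(f'pics/{tag}.png',c['pixels'][:,:,::-1]); 
    import pickle; pickle.dump(c,open(f'pics/{tag}.pkl','wb')); return c
def att(c):
    a=np.array(c['attitude'],float); return R.from_quat(a) if a.size==4 else R.from_matrix(a)
def ray(c,u,v,fish=False):
    x=(u-c['cx'])/c['fx'];y=(v-c['cy'])/c['fy']
    if fish:
        r=np.hypot(x,y); d=np.array([x/r*np.sin(r),y/r*np.sin(r),np.cos(r)]) if r>0 else np.array([0,0,1.])
    else: d=np.array([x,y,1.]); d/=np.linalg.norm(d)
    return np.array(c['position']),att(c).apply(d)
def onz(c,u,v,z,fish=False):
    p,d=ray(c,u,v,fish); return p+d*(z-p[2])/d[2]
def proj(c,P,fish=False):
    q=att(c).inv().apply(np.array(P)-np.array(c['position']))
    if fish:
        t=np.arctan2(np.hypot(q[0],q[1]),q[2]); h=np.hypot(q[0],q[1]); k=t/h
        return c['cx']+c['fx']*q[0]*k,c['cy']+c['fy']*q[1]*k
    return c['cx']+c['fx']*q[0]/q[2],c['cy']+c['fy']*q[1]/q[2]
def tri(rays):
    A=0;b=0
    for p,d in rays:
        M=np.eye(3)-np.outer(d,d);A=A+M;b=b+M@p
    return np.linalg.solve(A,b)
E
python3 - <<'E'
from h import *
for n in ['scene','side','wrist']:
    c=snap(n,n+'0'); print(n,c['fx'],c['cx'],c['cy'],c['position'],c['attitude'])
o=robot.get_obs();print(o)
E
```

```text
scene 581.0766561973774 315.1587619795817 239.94123177070782 [0.0579393  0.83082216 0.71338502] [-0.23891532  0.85740425 -0.43987846  0.11951723]
side 481.50090608705057 322.69008815310025 250.87780752687348 [ 0.48214384 -0.70731695  0.70365165] [ 0.8989781  -0.02219529 -0.00093074 -0.43742986]
wrist 371.64829954431775 320.53105195833047 234.68163455757343 [ 0.3163411  -0.54177435  0.38323983] [ 0.83381957 -0.53865349 -0.06633648  0.10097926]
{'time': 0.15, 'q': array([-1.32547830e+00,  5.28265215e-01,  1.43362179e+00,  2.00436686e-05,
        1.18140609e+00, -1.78470499e-01]), 'joint_velocities': array([-0.00141156, -0.00161182, -0.00395425,  0.00163338,  0.00049687,
        0.00059132]), 'joint_torque': array([-2.97087820e-05, -4.40432632e+01, -1.76842314e+01,  6.33360841e-02,
        5.52922895e-02, -1.01066134e-04]), 'position': array([ 0.25691856, -0.56912638,  0.22178431]), 'tool_rot': array([ 9.77634731e-01,  2.10308367e-01, -1.91490819e-05, -8.50055294e-04]), 'ft_force': array([ 0.68034046, -0.5975354 ,  1.05898399]), 'moment': array([0.01750315, 0.02812664, 0.02474627]), 'grip_width': 0.08730294789413402}
```

View pics/scene0.png

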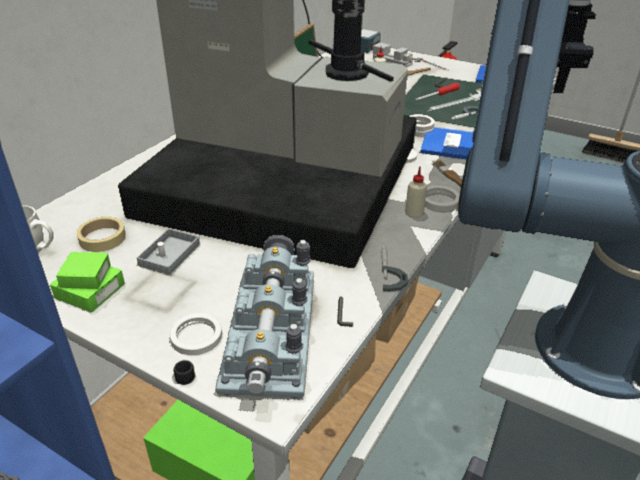

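View pics/side0.png

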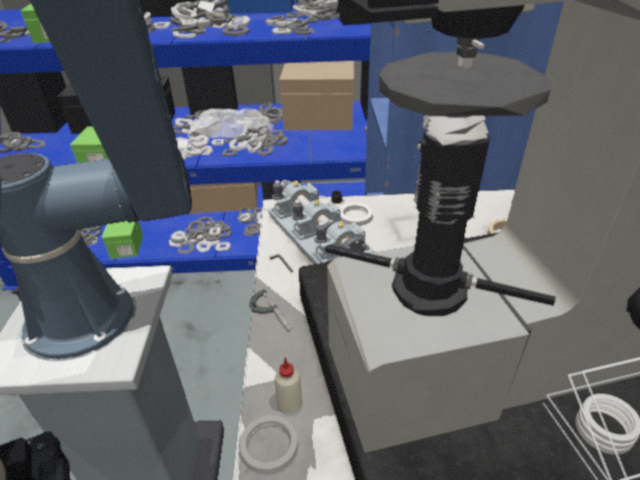

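View pics/wrist0.png

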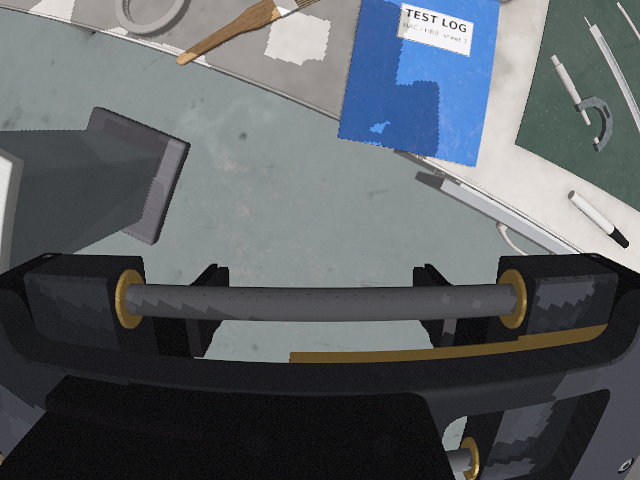

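The stand is at about (268,320) in the scene image and (315,225) in the side image; the bulky press lies to its right. I'll crop to measure the nuts.

Run:
```python
import cv2
a=cv2.imread('pics/scene0.png')[220:410,200:400]; cv2.imwrite('pics/c1.png',cv2.resize(a,(800,600) if 0 else None,fx=3.1,fy=3.1,interpolation=cv2.INTER_CUBIC) if 0 else cv2.resize(a,None,fx=3,fy=3,interpolation=cv2.INTER_CUBIC))
a=cv2.imread('pics/side0.png')[170:280,245:385]; cv2.imwrite('pics/c2.png',cv2.resize(a,None,fx=5,fy=5,interpolation=cv2.INTER_CUBIC))
```

```text
(no output)
```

View pics/c1.png

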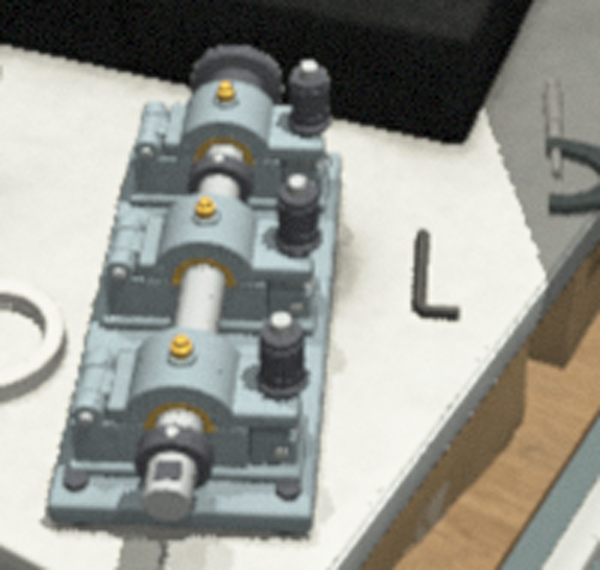

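View pics/c2.png

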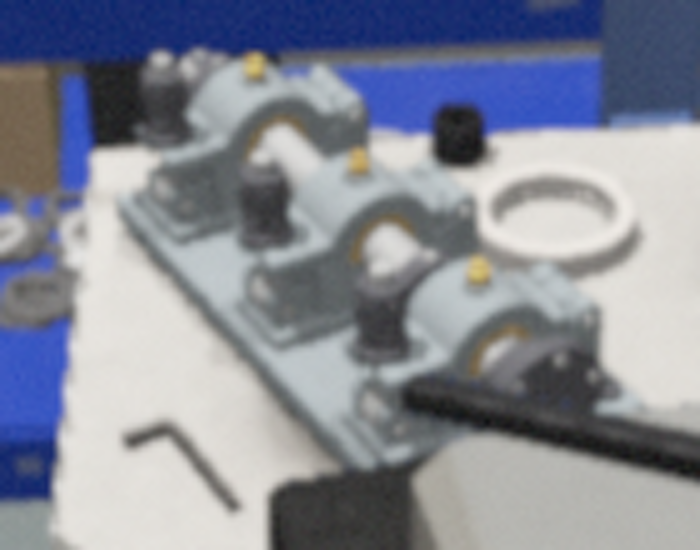

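Run:
```python
from h import *; import pickle
s=pickle.load(open('pics/scene0.pkl','rb'));d=pickle.load(open('pics/side0.pkl','rb'))
S=lambda u,v:ray(s,200+u/3,220+v/3); D=lambda u,v:ray(d,245+u/5,170+v/5)
for n,a,b in [('tipL',(283,319),(161,58)),('tipM',(298,181),(267,160)),('tipR',(308,66),(384,273)),('nutL',(282,357),(165,103)),('nutM',(299,220),(264,207)),('nutR',(308,100),(382,318)),('oilL',(181,345),(255,66)),('oilM',(205,206),(359,160)),('oilR',(226,90),(481,270))]:
    r=[S(*a),D(*b)];P=tri(r);print(n,P.round(4),[np.round(np.linalg.norm(np.cross(P-p,x)),4) for p,x in r])
for n,a in [('key1',(423,232)),('key2',(420,310)),('key3',(457,314)),('mic',(600,225))]: print(n,onz(s,200+a[0]/3,220+a[1]/3,.003).round(3))
for n,a in [('plate corner fL',(305,528)),('bL',(50,522)),('fR',(338,155))]: print(n,onz(s,200+a[0]/3,220+a[1]/3,.022).round(3))
for n,a in [('press base top corner',(355,262)),('press bottom corner',(357,265)),('basetopL',(120,184)),('column corner',(380,175)),('handle end',(408,71)),('hl',(312,43))]:
  for z in (0,.05,.1,.3): print(n,z,onz(s,*a,z).round(3))
```

```text
tipL [0.3983 0.3192 0.1166] [np.float64(0.0013), np.float64(0.0013)]
tipM [0.4494 0.2253 0.115 ] [np.float64(0.0017), np.float64(0.0017)]
tipR [0.4999 0.1331 0.1146] [np.float64(0.001), np.float64(0.001)]
nutL [0.3985 0.32   0.091 ] [np.float64(0.0009), np.float64(0.0009)]
nutM [0.4473 0.2268 0.089 ] [np.float64(0.0009), np.float64(0.0009)]
nutR [0.4989 0.1342 0.0905] [np.float64(0.0005), np.float64(0.0005)]
oilL [0.4428 0.3432 0.0963] [np.float64(0.0011), np.float64(0.0011)]
oilM [0.4921 0.2512 0.097 ] [np.float64(0.001), np.float64(0.001)]
oilR [0.5425 0.1576 0.0966] [np.float64(0.0016), np.float64(0.0016)]
key1 [0.429 0.114 0.003]
key2 [0.397 0.174 0.003]
key3 [0.377 0.166 0.003]
mic [0.339 0.051 0.003]
plate corner fL [0.362 0.356 0.022]
bL [0.472 0.418 0.022]
fR [0.5   0.097 0.022]
press base top corner 0 [0.458 0.003 0.   ]
press base top corner 0.05 [0.43  0.061 0.05 ]
press base top corner 0.1 [0.402 0.119 0.1  ]
press base top corner 0.3 [0.29  0.351 0.3  ]
press bottom corner 0 [0.45  0.009 0.   ]
press bottom corner 0.05 [0.423 0.067 0.05 ]
press bottom corner 0.1 [0.395 0.125 0.1  ]
press bottom corner 0.3 [0.285 0.355 0.3  ]
basetopL 0 [1.086 0.027 0.   ]
basetopL 0.05 [1.014 0.084 0.05 ]
basetopL 0.1 [0.942 0.14  0.1  ]
basetopL 0.3 [0.654 0.365 0.3  ]
column corner 0 [ 0.569 -0.341  0.   ]
column corner 0.05 [ 0.533 -0.259  0.05 ]
column corner 0.1 [ 0.498 -0.177  0.1  ]
column corner 0.3 [0.354 0.152 0.3  ]
handle end 0 [ 0.81  -1.066  0.   ]
handle end 0.05 [ 0.758 -0.933  0.05 ]
handle end 0.1 [ 0.705 -0.8    0.1  ]
handle end 0.3 [ 0.494 -0.268  0.3  ]
hl 0 [ 1.264 -1.16   0.   ]
hl 0.05 [ 1.179 -1.02   0.05 ]
hl 0.1 [ 1.095 -0.881  0.1  ]
hl 0.3 [ 0.757 -0.323  0.3  ]
```

Run:
```python
from h import *; import pickle
s=pickle.load(open('pics/scene0.pkl','rb'));d=pickle.load(open('pics/side0.pkl','rb'))
for n,a,b in [('handle?',(408,72),(330,248)),('handle2',(312,43),(330,248)),('handle3',(408,72),(552,298)),('boxtop front',(406,70),(356,448)),('box',(380,175),(356,448)),('boxtopNear',(294,83),(330,262)),('basecorner',(357,263),(302,268)),('bottle',(419,175),(286,362))]:
    r=[ray(s,*a),ray(d,*b)];P=tri(r);print(n,P.round(3),[np.round(np.linalg.norm(np.cross(P-p,x)),3) for p,x in r])
```

```text
handle? [ 0.49  -0.222  0.319] [np.float64(0.014), np.float64(0.014)]
handle2 [ 0.571 -0.153  0.332] [np.float64(0.081), np.float64(0.081)]
handle3 [ 0.626 -0.389  0.314] [np.float64(0.104), np.float64(0.104)]
boxtop front [ 0.54  -0.433  0.236] [np.float64(0.024), np.float64(0.024)]
box [ 0.545 -0.314  0.016] [np.float64(0.012), np.float64(0.012)]
boxtopNear [ 0.576 -0.104  0.268] [np.float64(0.085), np.float64(0.085)]
basecorner [0.441 0.062 0.05 ] [np.float64(0.015), np.float64(0.015)]
bottle [ 0.428 -0.219  0.101] [np.float64(0.003), np.float64(0.003)]
```

Run:
```python
import cv2
a=cv2.imread('pics/scene0.png')[0:280,100:480]; cv2.imwrite('pics/c3.png',cv2.resize(a,None,fx=2,fy=2,interpolation=cv2.INTER_CUBIC))
```

```text
(no output)
```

View pics/c3.png

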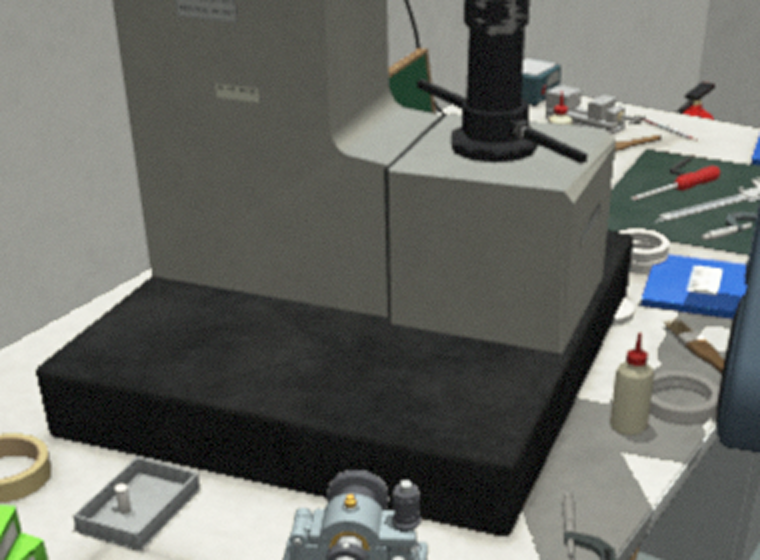

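```bash
cat >> h.py <<'E'
X=np.array([.880,.475,0]);Y=np.array([-.475,.880,0]);Z=np.array([0,0,1.])
def Rt(tilt):  # tool rot: x along stand X, z down, tilt deg (+ = body leans to robot)
    return R.from_matrix(np.stack([X,-Y,-Z],1))*R.from_rotvec([0,tilt,0],degrees=True)
def plan(wps,step=55,tstep=10):
    """wps: list of (pos, R or None)"""
    o=robot.get_obs(); p0=o['position'];R0=R.from_quat(o['tool_rot']); p=p0;r=R0
    for w,rr in wps:
        w=np.array(w); rr=R0 if rr is None else rr
        n=max(1,int(np.ceil(np.linalg.norm(w-p)*1000/step)),int(np.ceil((r.inv()*rr).magnitude()*57.3/tstep)))
        dv=(r.inv()*rr).as_rotvec()
        for k in range(1,n+1):
            q=p+(w-p)*k/n; rk=r*R.from_rotvec(dv*k/n)
            print([*(R0.inv().apply(q-p0)*1000).round(1).tolist(),*(R0.inv()*rk).as_rotvec(degrees=True).round(1).tolist()])
        print('--');p=w;r=rr
E
python3 - <<'E'
from h import *
plan([((.33,-.35,.25),None),((.35,-.17,.25),None),((.40,0,.25),None)],60)
E
```

```text
[39.2, -42.4, -7.0, 0.0, 0.0, 0.0]
[78.4, -84.9, -13.9, 0.0, 0.0, 0.0]
[117.5, -127.3, -20.9, 0.0, 0.0, 0.0]
[156.7, -169.7, -27.9, 0.0, 0.0, 0.0]
--
[179.8, -208.7, -27.8, 0.0, 0.0, 0.0]
[202.9, -247.7, -27.7, 0.0, 0.0, 0.0]
[225.9, -286.6, -27.7, 0.0, 0.0, 0.0]
[249.0, -325.6, -27.6, 0.0, 0.0, 0.0]
--
[287.5, -370.4, -27.5, 0.0, 0.0, 0.0]
[326.0, -415.2, -27.4, 0.0, 0.0, 0.0]
[364.5, -460.0, -27.3, 0.0, 0.0, 0.0]
--
```

carry_out(series=[[39,-42,-7,0,0,0,-1],[78,-85,-14,0,0,0,-1],[118,-127,-21,0,0,0,-1],[157,-170,-28,0,0,0,-1],[180,-209,-28,0,0,0,-1],[203,-248,-28,0,0,0,-1],[226,-287,-28,0,0,0,-1],[249,-326,-28,0,0,0,-1]], force=10)

```text
time: 1.15
position: [0.3497, -0.1681, 0.2504]
tool_rot: [0.978, 0.21, 0.0, -0.001]
ft_force: [1.4, -0.5, -0.1]
grip_width: 0.015
```

Run:
```python
from h import *
P=np.array([.3985,.3195,0])
plan([((.40,0,.25),None),((.39,.14,.25),None),(P-.06*X+.18*Z,Rt(0))],60)
print(robot.get_obs()['q'].round(2))
```

```text
[38.3, -44.2, 0.2, 0.0, 0.0, 0.0]
[76.6, -88.4, 0.4, 0.0, 0.0, 0.0]
[114.9, -132.6, 0.7, 0.0, 0.0, 0.0]
--
[131.0, -176.6, 0.7, 0.0, 0.0, 0.0]
[147.2, -220.5, 0.8, 0.0, 0.0, 0.0]
[163.3, -264.4, 0.9, 0.0, 0.0, 0.0]
--
[170.5, -316.3, 24.3, -0.0, -0.0, -1.4]
[177.7, -368.2, 47.7, -0.1, -0.0, -2.7]
[184.9, -420.1, 71.2, -0.1, -0.0, -4.1]
--
[-0.74  0.16  1.95  0.    1.03  0.41]
```

carry_out(series=[[38,-44,0,0,0,0,-1],[77,-88,0,0,0,0,-1],[115,-133,0,0,0,0,-1],[147,-220,0,0,0,0,-1],[163,-264,1,0,0,0,-1],[170,-316,24,0,0,-1.4,-1],[178,-368,48,0,0,-2.7,-1],[185,-420,71,0,0,-4.1,-1]])

```text
time: 2.15
position: [0.3453, 0.2929, 0.1796]
tool_rot: [0.969, 0.245, 0.001, -0.001]
ft_force: [0.6, 0.1, -0.0]
grip_width: 0.0004
```

Run:
```python
from h import *
for n in ['scene','side','wrist']: c=snap(n,n+'1')
P=np.array([.3985,.3195,0])
o=robot.get_obs();print(o['q'].round(2),o['position'],o['grip_width'],o['ft_force'].round(1))
plan([(P-.036*X+.092*Z,Rt(0))],60)
```

```text
[0.46 0.37 1.9  0.   0.88 1.52] [0.34368272 0.29241765 0.1788918 ] 0.0008302935291945382 [-0.3 -1.2  0.5]
[12.7, 1.2, 43.4, -0.0, 0.1, 0.2]
[25.3, 2.5, 86.8, -0.1, 0.2, 0.3]
--
```

View pics/wrist1.png

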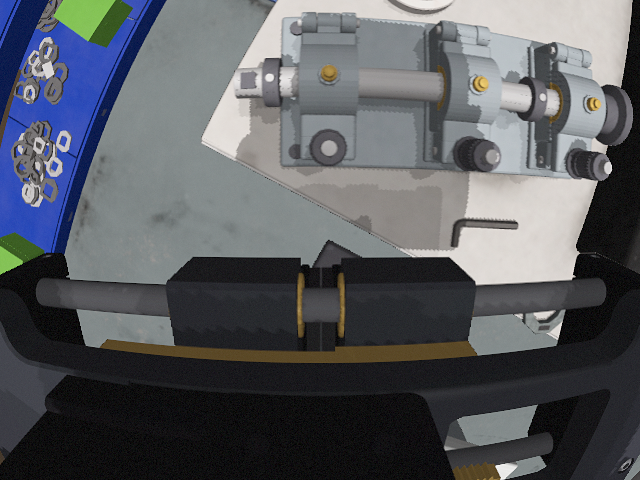

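View pics/scene1.png

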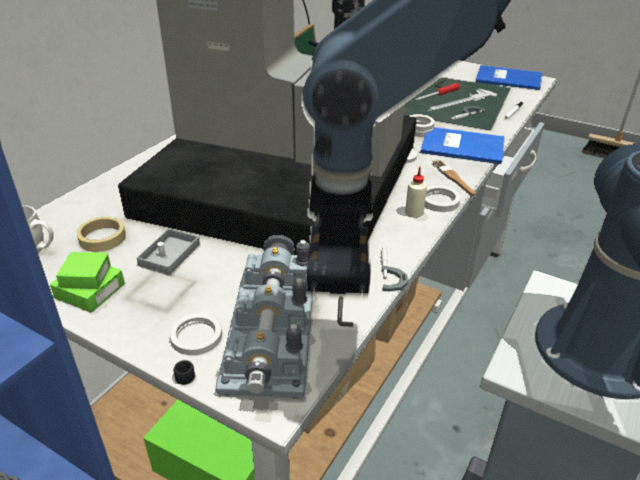

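The wrist view shows all three nuts: left (328,148), middle (484,151), right (600,164). I'll check my 3-D points against it.

Run:
```python
from h import *; import pickle
w=pickle.load(open('pics/wrist1.pkl','rb'))
for P in ([.3983,.3192,.1166],[.4494,.2253,.115],[.4999,.1331,.1146],[.4428,.3432,.0963],[.4921,.2512,.097]): print(np.round(proj(w,P,True),1))
for u,v in ((327,147),(487,150),(604,165)): print(onz(w,u,v,.115,True).round(4))
for u,v in ((454,245),(456,222),(517,220),(517,228),): print('key',onz(w,u,v,.003,True).round(4))
a=cv2.imread('pics/wrist1.png')[0:260,270:640]; cv2.imwrite('pics/c4.png',cv2.resize(a,None,fx=2.1,fy=2.1,interpolation=cv2.INTER_CUBIC))
```

```text
[330.4 151.4]
[495.3 158.1]
[609.2 169.3]
[330.3  74.2]
[482.3  85.2]
[0.3996 0.3222 0.115 ]
[0.4506 0.2332 0.115 ]
[0.4991 0.1403 0.115 ]
key [0.3794 0.1665 0.003 ]
key [0.3997 0.1776 0.003 ]
key [0.4354 0.1184 0.003 ]
key [0.4286 0.1134 0.003 ]
```

View pics/c4.png

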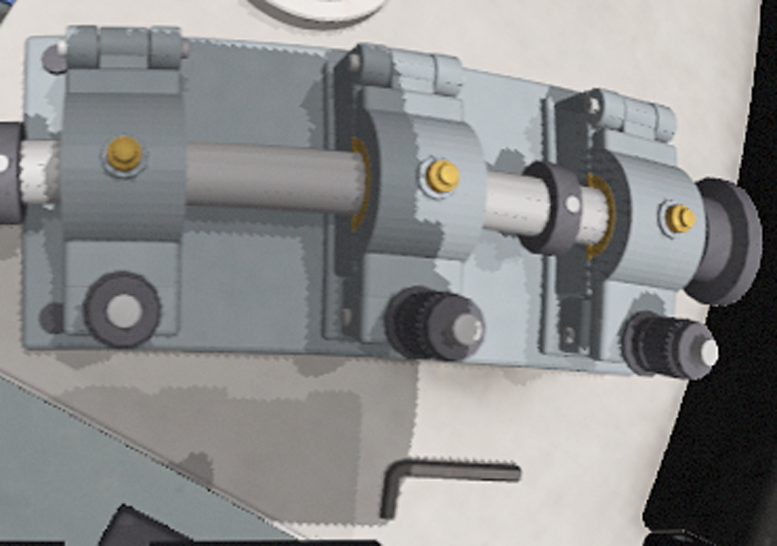

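carry_out(series=[[12,1,45,0,0,0,-1],[25,2,90,0,0,0.3,-1],[25,2,90,0,0,0.3,-1]])

```text
time: 2.68
position: [0.3658, 0.3008, 0.0866]
tool_rot: [0.97, 0.244, -0.005, 0.0]
ft_force: [0.2, -0.8, 1.0]
grip_width: 0.0005
```

```bash
cat >> h.py <<'E'
NL=np.array([.399,.320,0]);NM=np.array([.449,.2265,0]);NR=np.array([.499,.134,0])
def rel(N):
    o=robot.get_obs();p=o['position'];d=p-N
    print('t',o['time'],'rel x,y,z mm',(np.array([d@X,d@Y,p[2]])*1000).round(1),'F stand',np.array([o['ft_force']@X,o['ft_force']@Y,o['ft_force'][2]]).round(1),'w',round(o['grip_width']*1000,1))
E
python3 - <<'E'
from h import *
c=snap('wrist','w2');rel(NL)
E
```

```text
t 2.725 rel x,y,z mm [-37.7  -0.9  88.4] F stand [ 0.  -0.8  0.2] w 0.7
```

View pics/w2.png

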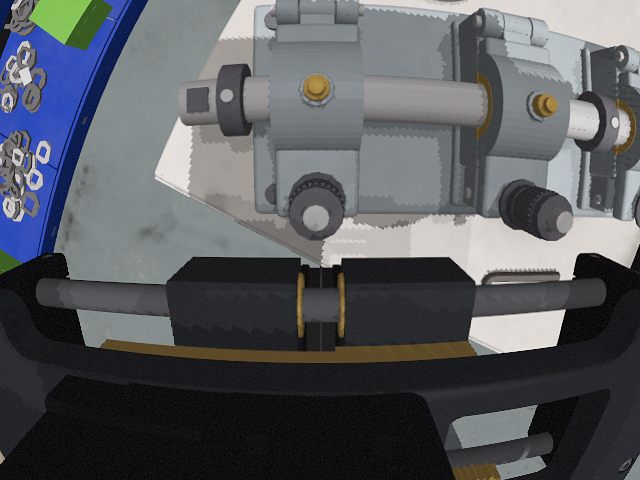

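The fingertips (col 320) are in line with the left nut (tip at (316,217)). Nudging it now.

carry_out(series=[[7,0,0,0,0,0,-1],[13,0,0,0,0,0,-1],[16,0,0,0,0,0,-1],[16,0,0,0,0,0,-1]])

```text
time: 3.22
position: [0.3807, 0.3091, 0.089]
tool_rot: [0.97, 0.244, -0.002, -0.0]
ft_force: [0.4, 0.0, 0.4]
grip_width: 0.0004
```

```bash
python3 -c "
from h import *
rel(NL)"
```

```text
t 3.225 rel x,y,z mm [-21.2  -0.9  89. ] F stand [ 0.4 -0.2  0.4] w 0.4
```

carry_out(series=[[2,0,0,0,0,0,-1],[2,0,0,0,0,0,-1]])

```text
time: 3.48
position: [0.3822, 0.31, 0.089]
tool_rot: [0.97, 0.244, -0.003, -0.0]
ft_force: [-0.2, -0.2, -0.2]
grip_width: 0.0004
```

```bash
python3 -c "
from h import *
rel(NL)"
```

```text
t 3.475 rel x,y,z mm [-19.5  -0.8  89. ] F stand [-0.3 -0.1 -0.2] w 0.4
```

carry_out(series=[[2,0,0,0,0,0,-1],[2,0,0,0,0,0,-1]])

```text
time: 3.72
position: [0.3838, 0.311, 0.0889]
tool_rot: [0.97, 0.244, -0.003, -0.0]
ft_force: [-0.5, -0.2, 1.3]
grip_width: 0.0005
```

```bash
python3 -c "
from h import *
rel(NL); snap('wrist','w3')"
```

```text
t 3.725 rel x,y,z mm [-17.7  -0.7  88.9] F stand [-0.5  0.   1.3] w 0.5
```

View pics/w3.png

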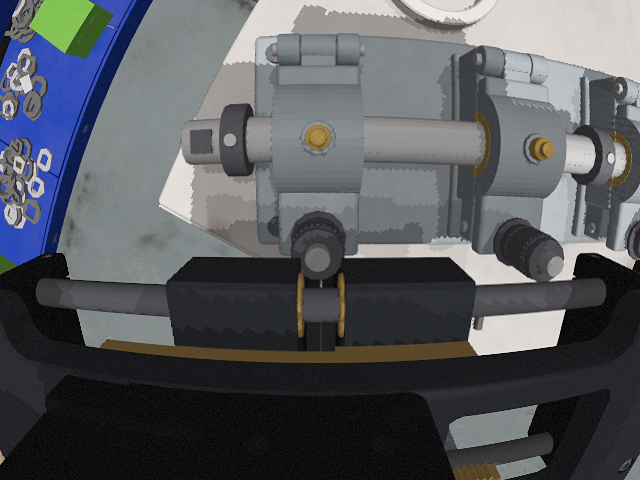

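carry_out(series=[[2,0,0,0,0,0,-1],[2,0,0,0,0,0,-1]])

```text
time: 4.03
position: [0.3857, 0.3121, 0.0889]
tool_rot: [0.97, 0.244, -0.003, -0.0]
ft_force: [-0.1, -0.4, 0.5]
grip_width: 0.0003
```

```bash
python3 -c "
from h import *
rel(NL); snap('wrist','w4')"
```

```text
t 4.025 rel x,y,z mm [-15.4  -0.7  88.9] F stand [-0.2 -0.3  0.5] w 0.3
```

carry_out(series=[[2,0,0,0,0,0,-1],[2,0,0,0,0,0,-1]])

```text
time: 4.32
position: [0.3872, 0.3129, 0.0888]
tool_rot: [0.97, 0.244, -0.003, -0.0]
ft_force: [-2.4, -0.6, 2.1]
grip_width: 0.0007
```

```bash
python3 -c "
from h import *
rel(NL); snap('wrist','w5'); snap('scene','s5')
a=cv2.imread('pics/s5.png')[220:410,200:400];cv2.imwrite('pics/c5.png',cv2.resize(a,None,fx=3,fy=3,interpolation=cv2.INTER_CUBIC))"
```

```text
t 4.325 rel x,y,z mm [-13.8  -0.7  88.8] F stand [-2.4  0.7  2.1] w 0.7
```

View pics/c5.png

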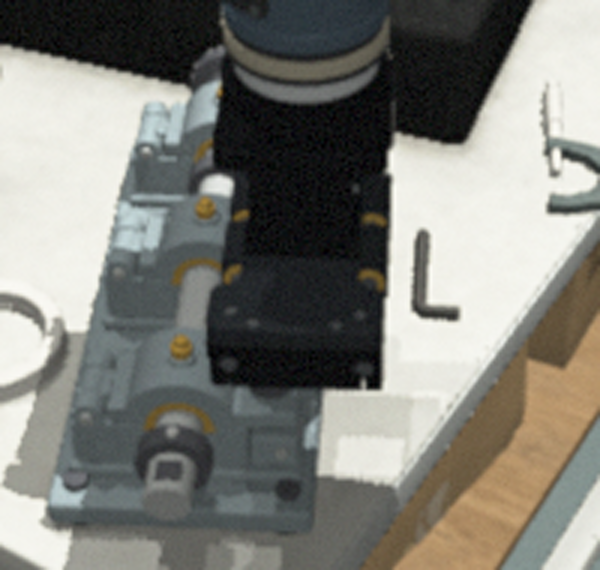

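carry_out(series=[[2,0,0,0,0,0,-1],[2,0,0,0,0,0,-1]])

```text
time: 4.68
position: [0.3874, 0.313, 0.0887]
tool_rot: [0.97, 0.245, -0.005, 0.0]
ft_force: [-4.4, -2.6, 4.9]
grip_width: 0.0003
```

```bash
python3 -c "
from h import *
rel(NL); snap('wrist','w6')"
```

```text
t 4.675 rel x,y,z mm [-13.5  -0.6  88.7] F stand [-5.2 -0.2  4.9] w 0.3
```

```bash
python3 -c "
from h import *
a=cv2.imread('pics/w2.png')[0:300,200:600];b=cv2.imread('pics/w6.png')[0:300,200:600]
cv2.imwrite('pics/c6.png',np.vstack([a,b]))"
```

```text
(no output)
```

View pics/c6.png

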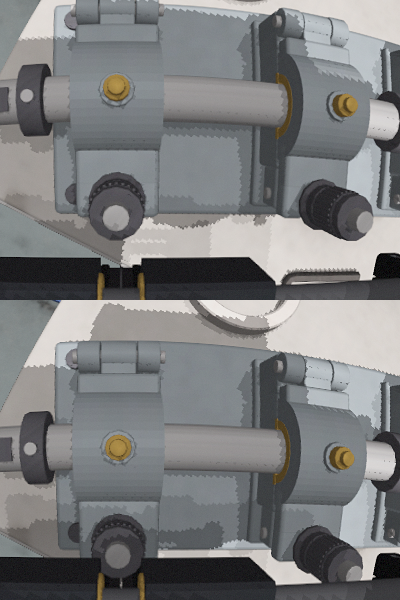

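```bash
python3 -c "
from h import *;import pickle
for t,pts in (('w2',[(316,217),(562,222),(317,86),(545,104)]),('w6',[(317,258),(546,274),(317,147),(541,157)])):
    w=pickle.load(open(f'pics/{t}.pkl','rb'))
    for n,p,z in zip('LMlm',pts,(.115,.115,.0965,.0965)):
        q=onz(w,*p,z,True)-NL; print(t,n,(q@X*1000).round(1),(q@Y*1000).round(1), np.round(proj(w,(NL if n in 'Ll' else NM)+[0,0,.115],True),1))
"
```

```text
w2 L 1.3 1.1 [319.  220.4]
w2 M 0.0 -103.4 [566.4 223.1]
w2 l 51.3 0.8 [319.  220.4]
w2 m 51.0 -102.7 [566.4 223.1]
w6 L 9.7 1.4 [320.6 281.7]
w6 M 0.8 -99.9 [556. 276.]
w6 l 51.1 1.5 [320.6 281.7]
w6 m 51.2 -102.0 [556. 276.]
```

The left bolt's tip moved back 8–9 mm while the oil cups stayed put, and the force only rose after about 6 mm of travel. So the left bolt is the loose one. I was asked to nudge each one, so I'll do the middle and right too.

carry_out(series=[[-12,0,0,0,0,0,-1],[-23,0,0,0,0,0,-1],[-23,50,0,0,0,0,-1],[-23,105,0,0,0,0,-1],[-23,105,0,0,0,0,-1]])

```text
time: 5.35
position: [0.4197, 0.2072, 0.0889]
tool_rot: [0.97, 0.242, -0.003, 0.001]
ft_force: [1.1, 0.3, -0.1]
grip_width: 0.0007
```

```bash
python3 -c "
from h import *
rel(NM); snap('wrist','w7')"
```

```text
t 5.35 rel x,y,z mm [-35.   -3.   88.9] F stand [ 1.1 -0.3 -0.1] w 0.7
```

View pics/w7.png

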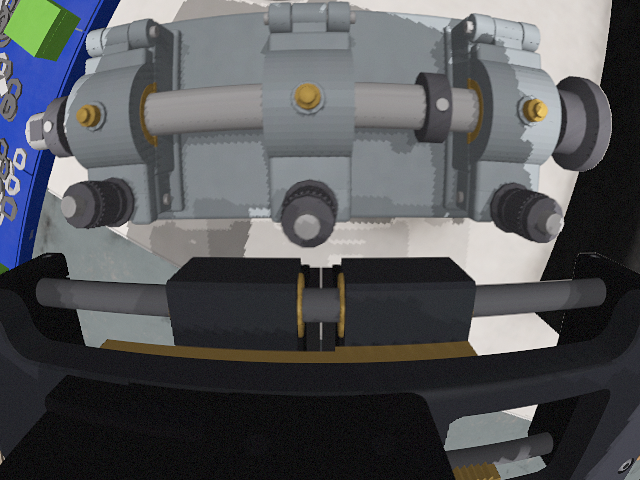

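The left nut visibly leans back (tip at (68,206), against (552,227) on the right), which confirms it rocked. Next is the middle nut, tip at (307,226), so I'll shift sideways 4 mm.

carry_out(series=[[6,-4,0,0,0,0,-1],[12,-4,0,0,0,0,-1],[15,-4,0,0,0,0,-1],[15,-4,0,0,0,0,-1]])

```text
time: 5.9
position: [0.4288, 0.2196, 0.0886]
tool_rot: [0.97, 0.243, -0.005, 0.0]
ft_force: [-1.2, 0.0, -0.1]
grip_width: 0.0006
```

carry_out(series=[[2,0,0,0,0,0,-1],[2,0,0,0,0,0,-1]])

```text
time: 6.15
position: [0.4289, 0.2198, 0.0885]
tool_rot: [0.97, 0.244, -0.006, 0.001]
ft_force: [-2.4, -2.8, 3.3]
grip_width: 0.0006
```

```bash
python3 -c "
from h import *
rel(NM)"
```

```text
t 6.15 rel x,y,z mm [-20.8   3.7  88.5] F stand [-3.5 -1.3  3.3] w 0.6
```

carry_out(series=[[3,0,0,0,0,0,-1],[4,0,0,0,0,0,-1],[4,0,0,0,0,0,-1]])

```text
time: 6.52
position: [0.4289, 0.22, 0.0882]
tool_rot: [0.97, 0.244, -0.011, 0.001]
ft_force: [-5.5, -7.3, 6.7]
grip_width: 0.0001
```

```bash
python3 -c "
from h import *;
rel(NM); snap('wrist','w8')"
```

```text
t 6.525 rel x,y,z mm [-20.8   3.8  88.2] F stand [-8.3 -3.8  6.7] w 0.1
```

View pics/w8.png

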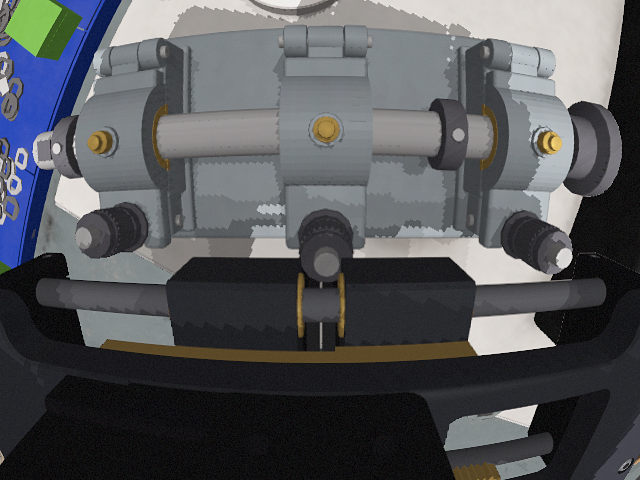

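Middle nut: no movement at 8 N, so it's tight. On to the right one.

carry_out(series=[[-7,0,0,0,0,0,-1],[-15,0,0,0,0,0,-1],[-15,54,0,0,0,0,-1],[-15,107,0,0,0,0,-1],[-15,107,0,0,0,0,-1],[-15,107,0,0,0,0,-1]])

```text
time: 7.32
position: [0.4659, 0.1187, 0.0882]
tool_rot: [0.97, 0.244, -0.011, 0.001]
ft_force: [0.1, -0.8, 0.3]
grip_width: 0.0004
```

```bash
python3 -c "
from h import *
rel(NR); snap('wrist','w9')"
```

```text
t 7.325 rel x,y,z mm [-36.4   2.2  88.2] F stand [-0.3 -0.8  0.3] w 0.4
```

View pics/w9.png

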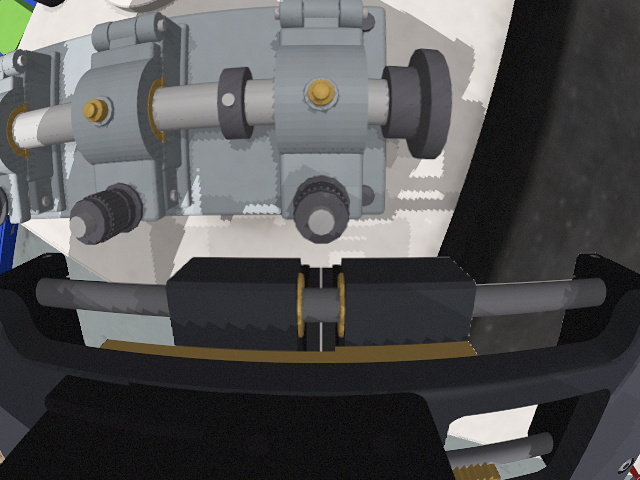

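Lined up with the right nut, tip at (321,222).

carry_out(series=[[6,0,0,0,0,0,-1],[12,0,0,0,0,0,-1],[15,0,0,0,0,0,-1],[15,0,0,0,0,0,-1]])

```text
time: 7.88
position: [0.4789, 0.1267, 0.0878]
tool_rot: [0.97, 0.245, -0.011, 0.001]
ft_force: [0.7, 0.2, 0.1]
grip_width: 0.0005
```

carry_out(series=[[2,0,0,0,0,0,-1],[3,0,0,0,0,0,-1],[3,0,0,0,0,0,-1]])

```text
time: 8.25
position: [0.4795, 0.1275, 0.0876]
tool_rot: [0.97, 0.245, -0.013, 0.001]
ft_force: [-3.0, -2.2, 2.7]
grip_width: 0.0
```

```bash
python3 -c "
from h import *
rel(NR)"
```

```text
t 8.25 rel x,y,z mm [-20.3   3.5  87.6] F stand [-3.7 -0.5  2.7] w 0.0
```

carry_out(series=[[3,0,0,0,0,0,-1],[4,0,0,0,0,0,-1],[4,0,0,0,0,0,-1]])

```text
time: 8.62
position: [0.4795, 0.1276, 0.0875]
tool_rot: [0.969, 0.245, -0.017, 0.002]
ft_force: [-6.3, -7.9, 6.6]
grip_width: 0.0009
```

```bash
python3 -c "
from h import *
rel(NR); snap('wrist','w10')
N=NL+.001*X
print('back off and go to left, above');o=robot.get_obs()['position']
plan([(o-.02*X,None),(o-.02*X+.08*Z,None),(N-.03*X+.17*Z,Rt(0)),(N+.008*X+.155*Z,Rt(0))],60)"
```

```text
t 8.625 rel x,y,z mm [-20.2   3.7  87.5] F stand [-9.3 -4.   6.6] w 0.9
back off and go to left, above
[-20.0, -0.0, 0.7, 0.0, 0.0, 0.0]
--
[-21.3, -0.2, -39.3, 0.0, 0.0, 0.0]
[-22.7, -0.4, -79.3, 0.0, 0.0, 0.0]
--
[-19.8, -52.3, -79.7, -0.1, 0.5, 0.0]
[-16.9, -104.2, -80.2, -0.1, 1.0, 0.0]
[-14.0, -156.1, -80.6, -0.2, 1.5, 0.0]
[-11.1, -207.9, -81.1, -0.3, 1.9, 0.0]
--
[27.3, -207.8, -67.4, -0.3, 1.9, 0.0]
--
```

View pics/w10.png

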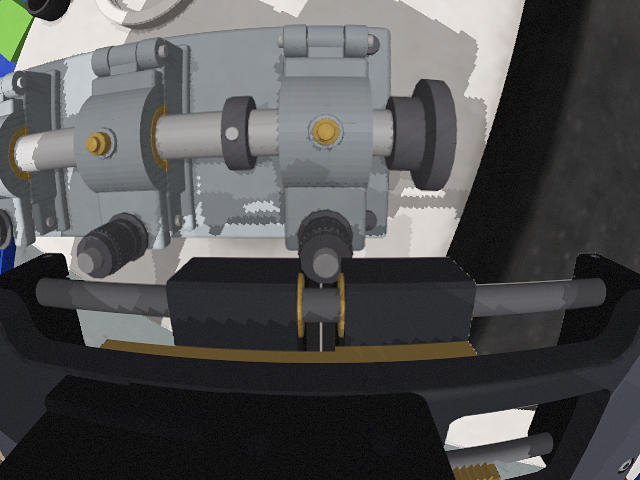

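The right nut is tight too (9 N, no motion). I'll go back over the left nut with the jaws part open.

carry_out(series=[[-20,0,0,0,0,0,-1],[-22,0,-39,0,0,0,-1],[-22,0,-80,0,0,0,0.15],[-20,-52,-80,0,0.5,0,0.15],[-17,-104,-80,0,1,0,0.15],[-14,-156,-81,-0.2,1.5,0,0.15],[-11,-208,-81,-0.3,1.9,0,0.15],[27,-208,-68,-0.3,1.9,0,0.15]])

```text
time: 9.68
position: [0.4031, 0.3271, 0.1563]
tool_rot: [0.969, 0.248, -0.0, -0.0]
ft_force: [1.2, 0.3, 0.1]
grip_width: 0.0479
```

```bash
python3 -c "
from h import *
rel(NL); snap('wrist','w11');snap('scene','s11')
a=cv2.imread('pics/s11.png')[180:410,180:400];cv2.imwrite('pics/c11.png',cv2.resize(a,None,fx=2.6,fy=2.6,interpolation=cv2.INTER_CUBIC))"
```

```text
t 9.675 rel x,y,z mm [  7.    4.3 156.3] F stand [ 1.2 -0.3  0.1] w 47.9
```

View pics/w11.png

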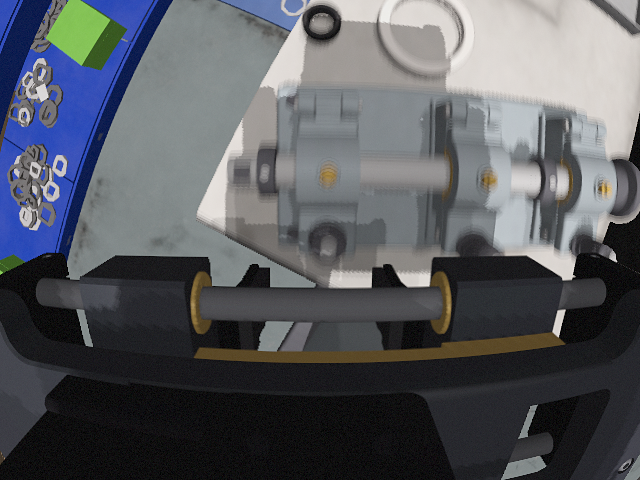

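View pics/c11.png

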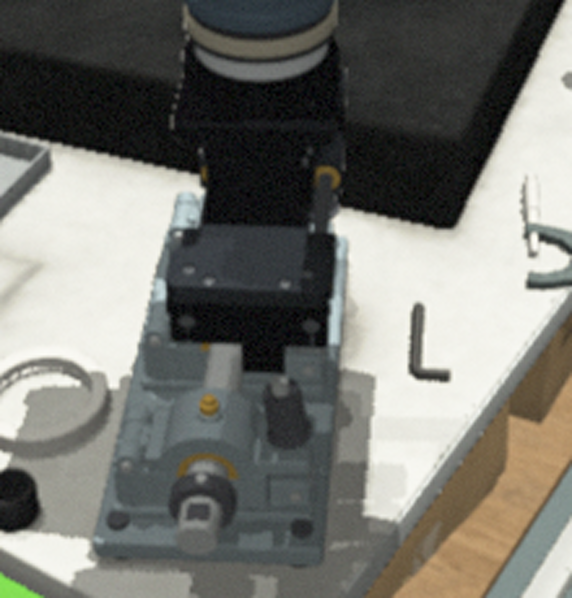

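carry_out(series=[[1,3,20,0,0,0,0.15],[1,3,44,0,0,0,0.15],[1,3,64,0,0,0,0.15],[1,3,64,0,0,0,0.15],[1,3,64,0,0,0,-0.6],[1,3,64,0,0,0,-1],[1,3,64,0,0,0,-1],[1,3,64,0,0,0,-1]], force=12)

```text
time: 10.78
position: [0.4118, 0.3272, 0.092]
tool_rot: [0.97, 0.245, 0.003, -0.003]
ft_force: [-3.2, 6.8, 1.8]
grip_width: 0.0216
```

```bash
python3 -c "
from h import *
rel(NL); snap('wrist','w12')"
```

```text
t 10.775 rel x,y,z mm [14.7  0.3 92. ] F stand [0.4 7.5 1.8] w 21.6
```

View pics/w12.png

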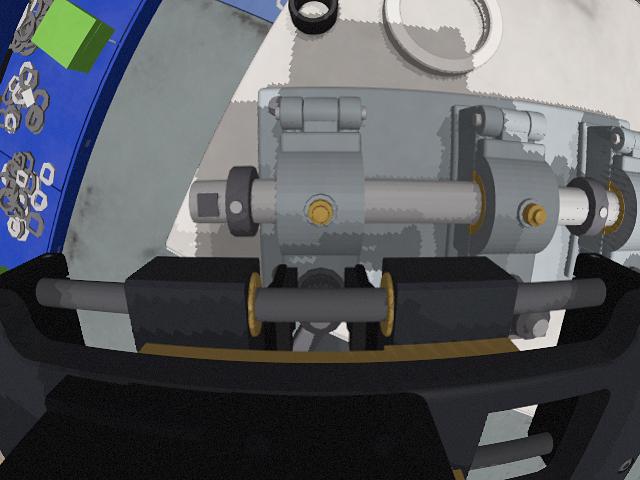

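The grip reads 21.6 mm, so it's on the nut, but the pads sit about 6 mm too far back and carry a small side load. I'll re-centre.

carry_out(series=[[0,0,0,0,0,0,-0.2],[0,0,0,0,0,0,-0.2],[-6,-1,1,0,0,0,-0.2],[-6,-1,1,0,0,0,-0.2],[-6,-1,1,0,0,0,-1],[-6,-1,1,0,0,0,-1],[-6,-1,1,0,0,0,-1]], force=15)

```text
time: 11.7
position: [0.4065, 0.3248, 0.0909]
tool_rot: [0.969, 0.245, 0.003, -0.002]
ft_force: [1.0, -2.4, -0.2]
grip_width: 0.0216
```

```bash
python3 -c "
from h import *
rel(NL)
# arc plan: pin at NL+1mm X, z=.040 ; grip now
pin=NL+.001*X+.0012*Y*0+.04*Z
o=robot.get_obs();p=o['position'];d=p-pin;print('pinrel',d@X,d@Z)
"
```

```text
t 11.7 rel x,y,z mm [ 8.8  0.7 90.9] F stand [-0.2 -2.6 -0.2] w 21.6
pinrel 0.007833218531978155 0.050937483424687215
```

```bash
cat >> h.py <<'E'
def arc(pin,phis,taus,r=.0605,off=.009,y=0):
    o=robot.get_obs();p0=o['position'];R0=R.from_quat(o['tool_rot'])
    yy=(p0-pin)@Y+y
    for f,t in zip(phis,taus):
        ta=np.radians(t)
        q=pin+X*(-r*np.sin(f)+off*np.sin(ta))+Z*(r*np.cos(f)-off*np.cos(ta))+Y*yy
        print([*(R0.inv().apply(q-p0)*1000).round(1).tolist(),*(R0.inv()*Rt(t)).as_rotvec(degrees=True).round(1).tolist()])
PIN=NL+.001*X+.04*Z
E
python3 -c "
from h import *
arc(PIN,[0,.15,.3,.45,.6,.7],[2,5,10,15,20,22])"
```

```text
[-7.5, -0.0, -0.6, -0.2, 1.6, 0.0]
[-16.1, -0.0, -0.0, -0.2, 4.6, 0.0]
[-24.2, -0.0, 1.8, -0.2, 9.6, 0.0]
[-31.9, 0.0, 4.9, -0.2, 14.6, -0.0]
[-39.0, 0.0, 9.2, -0.2, 19.6, -0.0]
[-43.5, 0.0, 12.7, -0.2, 21.6, -0.0]
```

carry_out(series=[[-7.5,0,-0.6,0,1.6,0,-1],[-16,0,0,0,4.6,0,-1],[-24,0,2,0,9.6,0,-1],[-32,0,5,0,14.6,0,-1],[-39,0,9,0,19.6,0,-1],[-43.5,0,12.5,0,21.6,0,-1],[-43.5,0,12.5,0,21.6,0,-1]])

```text
time: 12.58
position: [0.3717, 0.3062, 0.0827]
tool_rot: [0.953, 0.239, 0.181, -0.045]
ft_force: [3.8, -6.1, -2.1]
grip_width: 0.0217
```

```bash
python3 -c "
from h import *
rel(NL);snap('wrist','w13'); print(R.from_quat(robot.get_obs()['tool_rot']).as_matrix()[:,2])
arc(PIN,[.82,.95,1.08,1.2,1.3,1.35],[25,29,32,34,35,35])"
```

```text
t 12.575 rel x,y,z mm [-30.6   0.8  82.7] F stand [ 0.4 -7.2 -2.1] w 21.7
[ 0.3236582   0.17318429 -0.93018954]
[-11.7, 0.0, 5.6, 0.1, 3.5, -0.2]
[-17.9, 0.1, 9.4, 0.1, 7.5, -0.2]
[-23.8, 0.1, 14.0, 0.1, 10.5, -0.2]
[-28.7, 0.1, 19.0, 0.1, 12.5, -0.2]
[-32.4, 0.1, 23.6, 0.1, 13.5, -0.2]
[-34.2, 0.1, 26.0, 0.1, 13.5, -0.2]
```

View pics/w13.png

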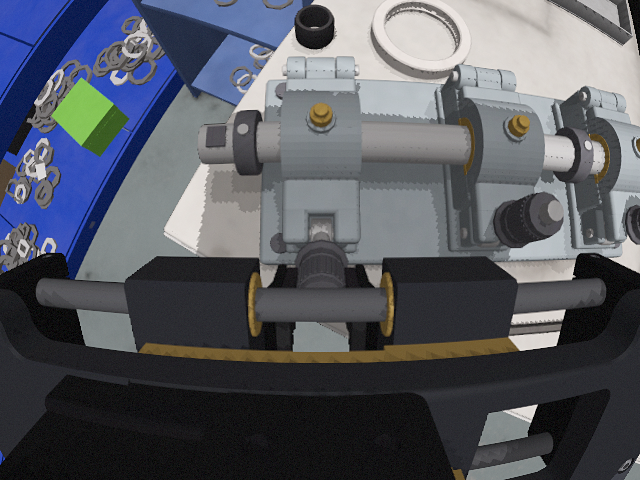

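The bolt is leaving the fork (slot visible at (320,230)) and the nut is held at (322,262). Carrying on along the arc with a slight side correction.

carry_out(series=[[-11.5,0.5,5.5,0,3.5,0,-1],[-18,1,9.5,0,7.5,0,-1],[-24,1,14,0,10.5,0,-1],[-28.5,1,19,0,12.5,0,-1],[-32.5,1,23.5,0,13.5,0,-1],[-34,1,26,0,13.5,0,-1],[-34,1,26,0,13.5,0,-1]])

```text
time: 13.5
position: [0.3268, 0.34, 0.0601]
tool_rot: [0.934, 0.243, 0.211, -0.153]
ft_force: [-0.4, 0.2, 0.1]
grip_width: 0.0007
```

```bash
python3 -c "
from h import *
rel(NL);snap('wrist','w14');snap('scene','s14'); print(R.from_quat(robot.get_obs()['tool_rot']).as_matrix()[:,2])
a=cv2.imread('pics/s14.png')[180:410,180:400];cv2.imwrite('pics/c14.png',cv2.resize(a,None,fx=2.6,fy=2.6,interpolation=cv2.INTER_CUBIC))"
```

```text
t 13.5 rel x,y,z mm [-54.1  51.9  60.1] F stand [-0.3  0.4  0.1] w 0.7
[ 0.31505484  0.38535875 -0.86731718]
```

View pics/w14.png

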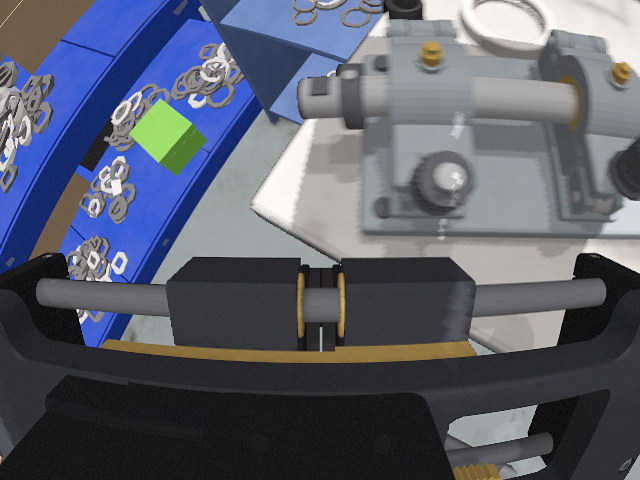

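View pics/c14.png

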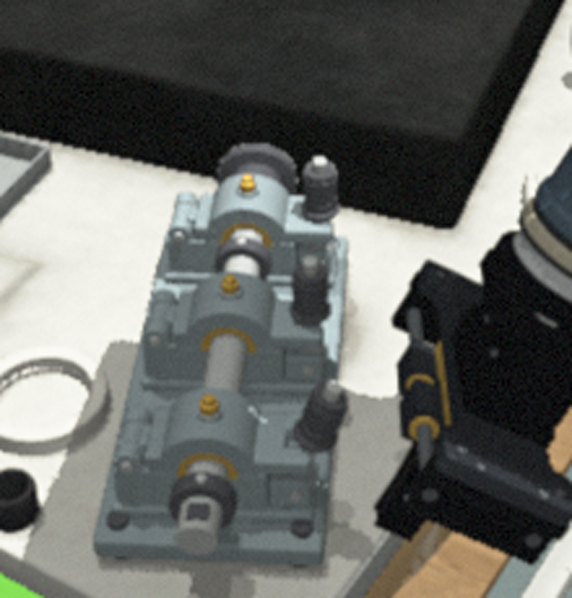

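The arm ran into a reach limit with that tilt: the tool swung sideways and slipped off. The bolt stayed leaning slightly out. Checking joints.

```bash
python3 -c "
from h import *
o=robot.get_obs();print(o['q'].round(3),o['joint_velocities'].round(2),o['position'])
p=o['position']
plan([(p+.06*Z-.0*X,None),(NL-.03*X+.15*Z,Rt(0))],55,10)"
```

```text
[ 0.412  0.702  2.357  2.591  0.449 -1.102] [ 0.02 -0.04 -0.03 -0.17 -0.05  0.18] [0.32503491 0.33886649 0.05858477]
[13.9, -5.6, -26.0, 0.0, 0.0, 0.0]
[27.7, -11.1, -52.0, 0.0, 0.0, 0.0]
--
[40.9, 4.3, -60.4, -3.7, -9.2, 0.2]
[54.1, 19.8, -68.7, -7.5, -18.4, 0.3]
[67.3, 35.3, -77.1, -11.2, -27.7, 0.5]
--
```

carry_out(series=[[14,-6,-26,0,0,0,-1],[28,-11,-52,0,0,0,-1],[42,-17,-78,0,0,0,-1],[42,-17,-78,0,0,0,-1]])

```text
time: 14.1
position: [0.3262, 0.3394, 0.1506]
tool_rot: [0.935, 0.241, 0.209, -0.152]
ft_force: [-0.8, 0.4, -1.0]
grip_width: 0.0002
```

```bash
python3 -c "
from h import *
o=robot.get_obs();print(o['q'].round(3),o['position'])
rel(NL)
plan([(NL-.03*X+.18*Z,Rt(0))],55,6)"
```

```text
[ 0.414  0.396  2.285  1.633  0.226 -0.099] [0.32620445 0.33937107 0.15058298]
t 14.1 rel x,y,z mm [-54.9  51.6 150.6] F stand [-0.5  0.8 -1. ] w 0.2
[7.5, 9.3, -4.7, -2.2, -5.6, 0.1]
[15.0, 18.7, -9.5, -4.4, -11.1, 0.2]
[22.6, 28.0, -14.2, -6.7, -16.7, 0.3]
[30.1, 37.3, -18.9, -8.9, -22.3, 0.4]
[37.6, 46.6, -23.6, -11.1, -27.8, 0.5]
--
```

q4 is already coming back as the arm rises. Returning the tool to vertical.

carry_out(series=[[7.5,9.3,-5,-2.2,-5.6,0,-1],[15,19,-9.5,-4.4,-11,0.2,-1],[22.5,28,-14,-6.7,-16.7,0.3,-1],[30,37,-19,-8.9,-22.3,0.4,-1],[37.5,46.5,-23.5,-11,-27.8,0.5,0.15],[37.5,46.5,-23.5,-11,-27.8,0.5,0.15],[37.5,46.5,-23.5,-11,-27.8,0.5,0.15]])

```text
time: 14.98
position: [0.3772, 0.3067, 0.1824]
tool_rot: [0.97, 0.244, 0.005, 0.001]
ft_force: [-0.2, 0.7, 0.2]
grip_width: 0.023
```

```bash
python3 -c "
from h import *
o=robot.get_obs();print(o['q'].round(3))
rel(NL);snap('wrist','w15')
"
```

```text
[ 0.455  0.399  1.823 -0.006  0.911  1.537]
t 14.975 rel x,y,z mm [-25.5  -1.3 182.4] F stand [0.2 0.7 0.2] w 23.0
```

View pics/w15.png

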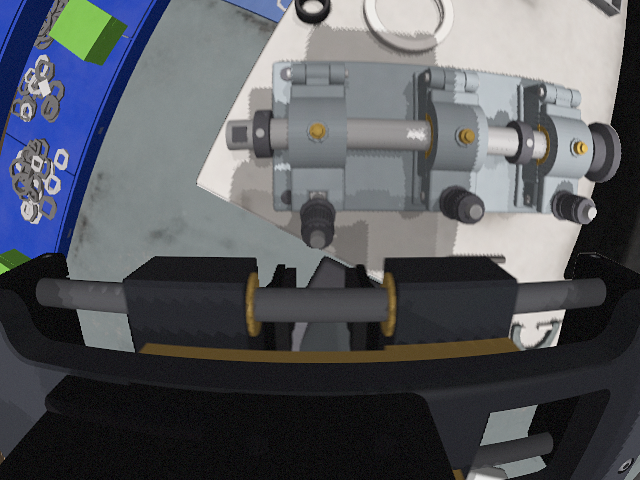

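Back to the normal wrist posture. The bolt leans out, tip at (317,240); I'll solve its angle.

```bash
python3 -c "
from h import *;import pickle
from scipy.optimize import minimize_scalar
w=pickle.load(open('pics/w15.pkl','rb'))
def ang(w,u,v,y=.0012,r=.0765):
    f=lambda a:np.hypot(*(np.array(proj(w,PIN+Y*y+r*(-np.sin(a)*X+np.cos(a)*Z),True))-(u,v)))
    m=minimize_scalar(f,bounds=(-.2,1.45),method='bounded');return m.x,m.fun
print(ang(w,317,241))
f=ang(w,317,241)[0]
for r in (.0605,.06):
  t=PIN+Y*.0012+r*(-np.sin(f)*X+np.cos(f)*Z); print((t-NL)@X,t[2])
"
```

```text
(np.float64(0.28555715638423884), np.float64(0.14715644770577618))
-0.016042772458620597 0.09805004373027731
-0.015901922892846875 0.09757029130275435
```

carry_out(series=[[9.5,-2,20,0,0,0,0.15],[9.5,-2,50,0,0,0,0.15],[9.5,-2,75,0,0,0,0.15],[9.5,-2,93,0,0,0,0.15],[9.5,-2,93,0,0,0,0.15]])

```text
time: 15.65
position: [0.3841, 0.3129, 0.0884]
tool_rot: [0.97, 0.244, 0.004, 0.002]
ft_force: [-0.0, -0.2, -0.2]
grip_width: 0.0497
```

```bash
python3 -c "
from h import *
rel(NL);snap('wrist','w16');print(robot.get_obs()['q'].round(2))
"
```

```text
t 15.65 rel x,y,z mm [-16.4   0.8  88.4] F stand [-0.1 -0.2 -0.2] w 49.7
[ 0.46  0.57  1.87 -0.01  0.69  1.54]
```

View pics/w16.png

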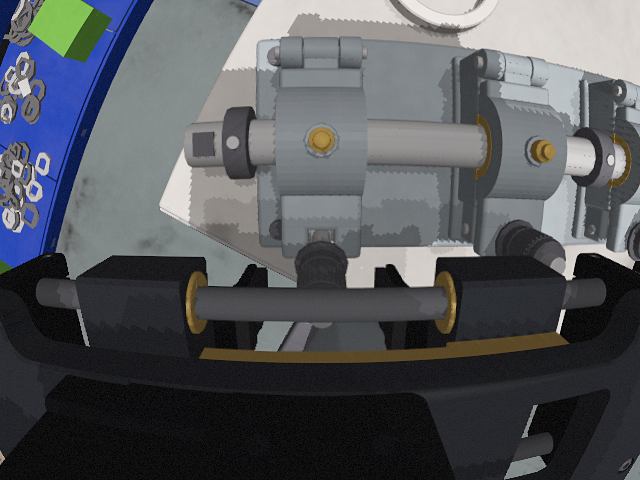

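carry_out(series=[[0,0,0,0,0,0,-0.6],[0,0,0,0,0,0,-1],[0,0,0,0,0,0,-1],[0,0,0,0,0,0,-1]], force=15)

```text
time: 16.2
position: [0.3851, 0.3131, 0.0895]
tool_rot: [0.97, 0.244, 0.005, 0.002]
ft_force: [0.8, -1.4, 2.0]
grip_width: 0.0213
```

```bash
python3 -c "
from h import *
rel(NL)
arc(PIN,[.4,.55,.7,.8,.9,1.0],[0]*6)
"
```

```text
t 16.2 rel x,y,z mm [-15.5   0.6  89.5] F stand [ 0.1 -1.6  2. ] w 21.3
[-7.1, -0.0, 2.8, 0.3, -0.5, -0.1]
[-15.2, -0.0, 6.8, 0.3, -0.5, -0.1]
[-22.6, -0.0, 12.1, 0.3, -0.5, -0.1]
[-27.1, -0.1, 16.2, 0.3, -0.5, -0.1]
[-31.1, -0.1, 20.7, 0.3, -0.5, -0.1]
[-34.6, -0.1, 25.5, 0.3, -0.5, -0.1]
```

carry_out(series=[[-7,0,3,0,0,0,-1],[-15,0,7,0,0,0,-1],[-22.5,0,12,0,0,0,-1],[-27,0,16,0,0,0,-1],[-31,0,20.5,0,0,0,-1],[-34.5,0,25.5,0,0,0,-1],[-34.5,0,25.5,0,0,0,-1]])

```text
time: 17.08
position: [0.3542, 0.2964, 0.063]
tool_rot: [0.97, 0.244, 0.004, 0.002]
ft_force: [-0.2, 0.3, -1.8]
grip_width: 0.0213
```

```bash
python3 -c "
from h import *
rel(NL);print(robot.get_obs()['q'].round(2));snap('wrist','w17')
arc(PIN,[1.1,1.2,1.28,1.34],[0]*6)
"
```

```text
t 17.075 rel x,y,z mm [-50.7   0.5  63. ] F stand [-0.1  0.4 -1.8] w 21.3
[ 0.46  0.6   1.97 -0.01  0.56  1.54]
[-2.4, -0.0, 4.7, 0.3, -0.4, -0.1]
[-4.9, -0.1, 10.2, 0.3, -0.4, -0.1]
[-6.5, -0.1, 14.8, 0.3, -0.4, -0.1]
[-7.4, -0.1, 18.3, 0.3, -0.4, -0.1]
```

View pics/w17.png

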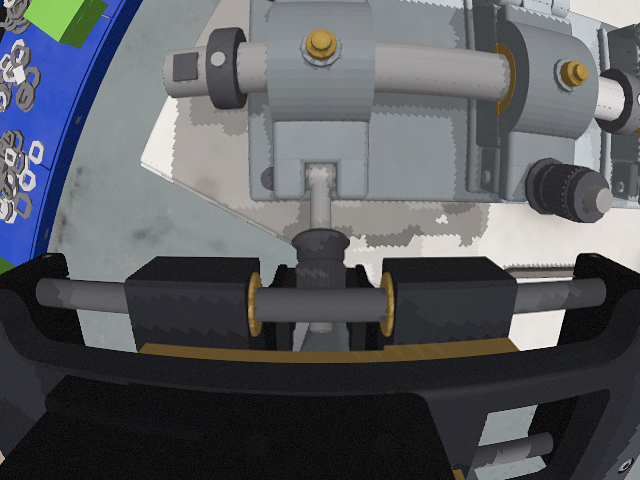

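The bolt is about 1 rad out with the fork clear. Continuing close to the stop.

carry_out(series=[[-2.5,0,5,0,0,0,-1],[-5,0,10,0,0,0,-1],[-6.5,0,15,0,0,0,-1],[-7.5,0,18,0,0,0,-1],[-7.5,0,18,0,0,0,-1]])

```text
time: 17.75
position: [0.3471, 0.2926, 0.0446]
tool_rot: [0.97, 0.244, 0.003, 0.002]
ft_force: [-1.8, 1.0, -0.4]
grip_width: 0.0211
```

```bash
python3 -c "
from h import *
rel(NL);print(robot.get_obs()['q'].round(2));snap('scene','s18')
a=cv2.imread('pics/s18.png')[180:410,180:400];cv2.imwrite('pics/c18.png',cv2.resize(a,None,fx=2.6,fy=2.6,interpolation=cv2.INTER_CUBIC))"
```

```text
t 17.75 rel x,y,z mm [-58.7   0.5  44.6] F stand [-1.1  1.8 -0.4] w 21.1
[ 0.46  0.63  2.   -0.01  0.5   1.54]
```

View pics/c18.png

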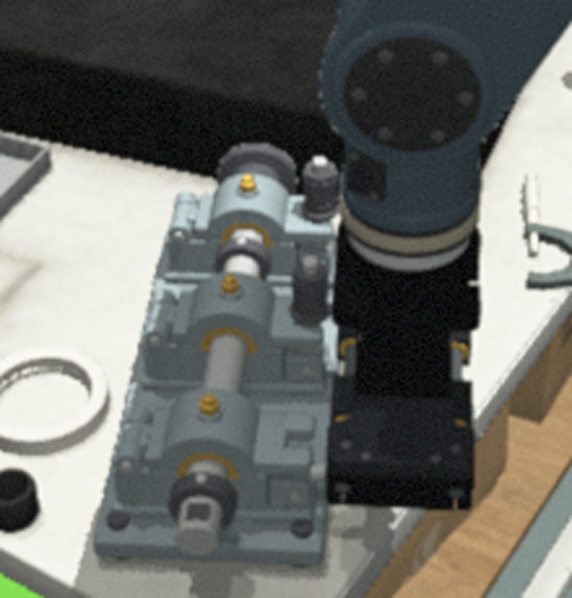

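carry_out(series=[[0,0,0,0,0,0,0],[0,0,0,0,0,0,0.4],[0,0,-20,0,0,0,0.4],[0,0,-60,0,0,0,0.4],[20,0,-110,0,0,0,0.4],[20,0,-110,0,0,0,0.4]])

```text
time: 18.55
position: [0.3686, 0.3045, 0.1587]
tool_rot: [0.97, 0.244, 0.009, 0.001]
ft_force: [-1.3, 0.0, -0.3]
grip_width: 0.0603
```

```bash
python3 -c "
from h import *
rel(NL);snap('wrist','w19');snap('scene','s19');snap('side','d19')
a=cv2.imread('pics/s19.png')[180:410,180:400];cv2.imwrite('pics/c19.png',cv2.resize(a,None,fx=2.6,fy=2.6,interpolation=cv2.INTER_CUBIC))"
```

```text
t 18.55 rel x,y,z mm [-34.1   0.8 158.7] F stand [-1.1  0.6 -0.3] w 60.3
```

View pics/w19.png

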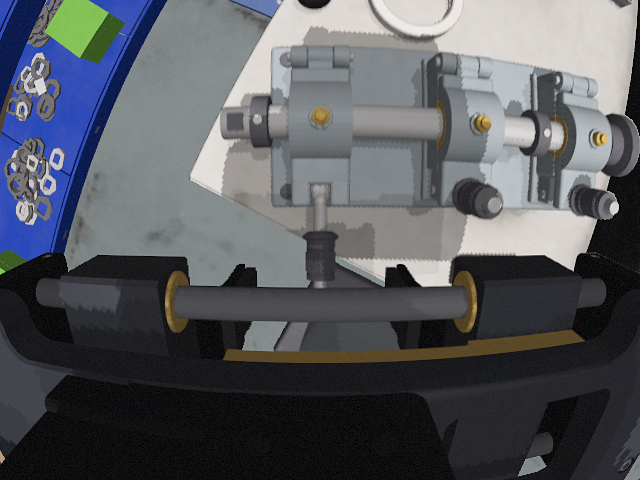

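View pics/c19.png

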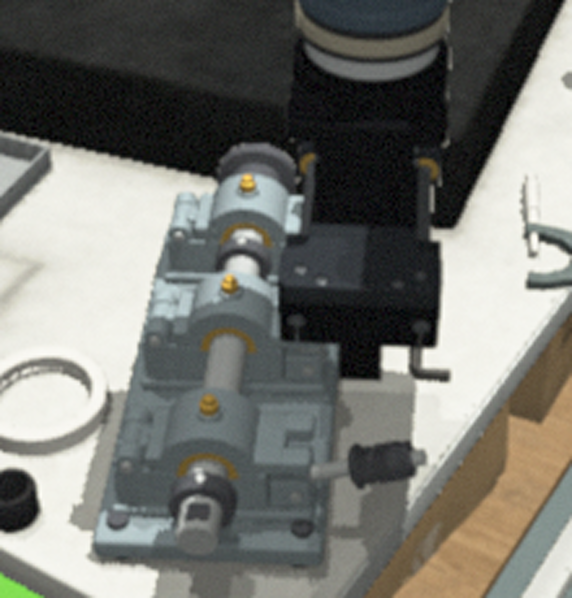

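```bash
python3 -c "
from h import *
a=cv2.imread('pics/w19.png')[140:260,250:400];cv2.imwrite('pics/c20.png',cv2.resize(a,None,fx=5,fy=5,interpolation=cv2.INTER_CUBIC))
a=cv2.imread('pics/s19.png')[320:400,250:350];cv2.imwrite('pics/c21.png',cv2.resize(a,None,fx=7,fy=7,interpolation=cv2.INTER_CUBIC))"
```

```text
(no output)
```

View pics/c20.png

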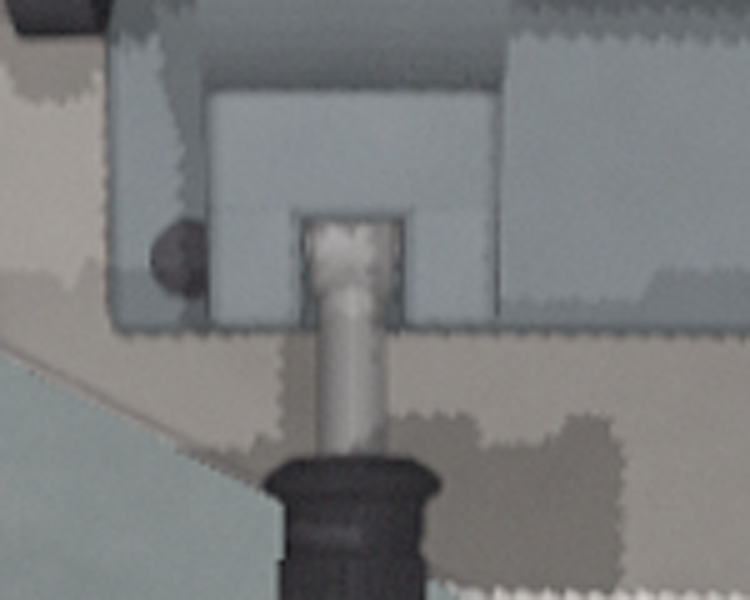

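View pics/c21.png

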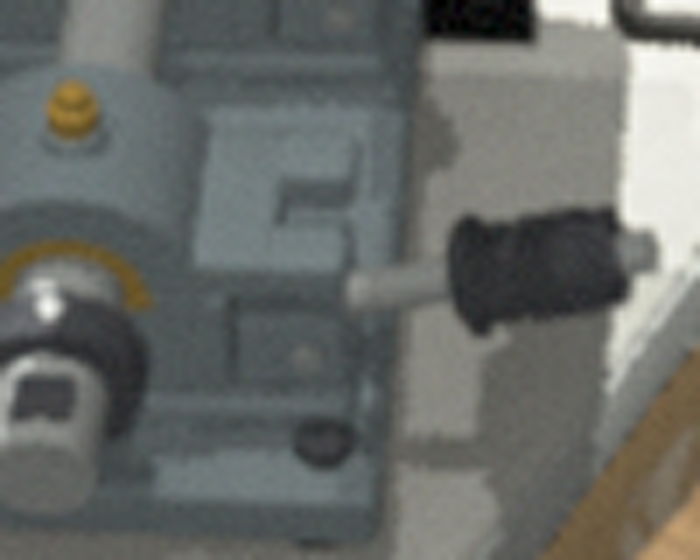

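```bash
python3 -c "
from h import *;import pickle
w=pickle.load(open('pics/w19.pkl','rb'));s=pickle.load(open('pics/s19.pkl','rb'))
W=lambda u,v:ray(w,250+u/5,140+v/5,True);S=lambda u,v:ray(s,250+u/7,320+v/7)
for n,a,b in [('slot+y',(302,212),(276,222)),('slot-y',(407,212),(284,180)),('tip+y outer',(208,322),(350,272)),('tip-y outer',(497,322),(368,110))]:
    r=[W(*a),S(*b)];P=tri(r);d=P-NL;print(n,[round(float(v)*1000,1) for v in (d@X,d@Y,P[2])],[np.round(1000*np.linalg.norm(np.cross(P-p,x)),1) for p,x in r])
for u in (208,300,407,497):
    P=onz(w,250+u/5,140+300/5,.072,True)-NL;print(P@X,P@Y)
"
```

```text
slot+y [6.4, 7.6, 70.7] [np.float64(1.1), np.float64(1.1)]
slot-y [6.0, -6.7, 68.5] [np.float64(1.2), np.float64(1.2)]
tip+y outer [-9.5, 20.4, 69.7] [np.float64(1.8), np.float64(1.8)]
tip-y outer [-9.7, -18.9, 77.5] [np.float64(3.1), np.float64(3.1)]
-0.00436581953334975 0.020521351368493097
-0.004440609725525442 0.008056534934970546
-0.004478820967615279 -0.006411376562010957
-0.004470483610820121 -0.018622238798447904
```

```bash
python3 -c "
from h import *
b=NL-.001*X+.0009*Y
plan([(b+.15*Z,Rt(0)),(b+.0625*Z,Rt(0))],35)"
```

```text
[19.6, 0.0, 2.2, 0.2, -0.1, -0.0]
[39.3, 0.1, 4.5, 0.3, -0.2, -0.1]
--
[39.2, -0.1, 33.6, 0.3, -0.2, -0.1]
[39.1, -0.3, 62.8, 0.3, -0.2, -0.1]
[39.0, -0.4, 92.0, 0.3, -0.2, -0.1]
--
```

carry_out(series=[[20,0,2,0.2,0,0,0.4],[39,0,4.5,0.3,0,0,0.4],[39,0,34,0.3,0,0,0.4],[39,0,63,0.3,0,0,0.4],[39,0,80,0.3,0,0,0.4],[39,0,80,0.3,0,0,0.4],[39,0,80,0.3,0,0,0.4]])

```text
time: 19.58
position: [0.3973, 0.3197, 0.074]
tool_rot: [0.97, 0.244, 0.001, 0.0]
ft_force: [0.1, 1.4, 0.8]
grip_width: 0.0611
```

```bash
python3 -c "
from h import *
rel(NL);snap('wrist','w22');rel(NL)
b=NL-.001*X+.0009*Y
plan([(b+.0625*Z,Rt(0))],35)"
```

```text
t 19.575 rel x,y,z mm [-1.6  0.5 74. ] F stand [0.8 1.1 0.8] w 61.1
t 19.625 rel x,y,z mm [-1.1  0.5 74.5] F stand [ 0.4 -0.5  0.3] w 61.0
[0.1, -0.4, 12.0, 0.0, -0.2, -0.1]
--
```

View pics/w22.png

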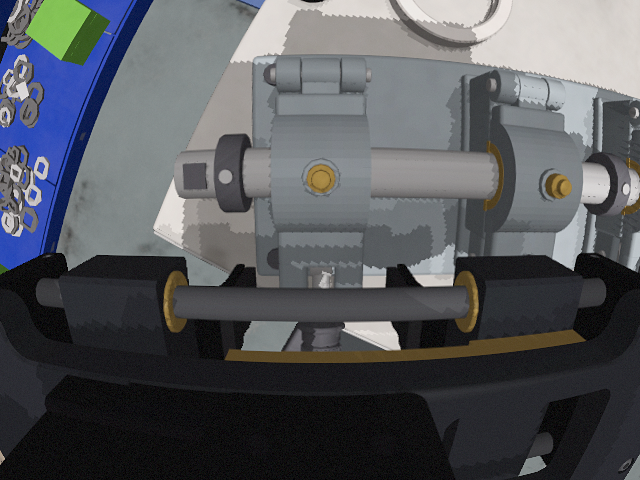

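The fork (cols 283–360) sits centred between the fingers, which clear it on both sides. Going down and gripping.

carry_out(series=[[0,0,7,0,0,0,0.4],[0,0,12,0,0,0,0.4],[0,0,12,0,0,0,0],[0,0,12,0,0,0,-1],[0,0,12,0,0,0,-1],[0,0,12,0,0,0,-1],[0,0,12,0,0,0,-1]], force=25)

```text
time: 20.5
position: [0.3979, 0.32, 0.0627]
tool_rot: [0.97, 0.244, 0.002, -0.0]
ft_force: [-0.4, 0.2, 0.7]
grip_width: 0.0395
```

```bash
python3 -c "
from h import *
rel(NL)"
```

```text
t 20.5 rel x,y,z mm [-0.9  0.5 62.7] F stand [-0.3  0.4  0.7] w 39.5
```

```bash
cat >> h.py <<'E'
def lift(ths,k=.6,off=.004,th0=0,y=0):
    o=robot.get_obs();p0=o['position'];R0=R.from_quat(o['tool_rot'])
    H=NL+.0955*X+.064*Z; yy=(p0-H)@Y
    a,b=-.0964,.0027
    for th in ths:
        t=np.radians(th); ta=np.radians(-k*th)
        q=H+X*(a*np.cos(t)+b*np.sin(t)+off*np.sin(ta))+Z*(-a*np.sin(t)+b*np.cos(t)-off*np.cos(ta))+Y*yy
        print([*(R0.inv().apply(q-p0)*1000).round(1).tolist(),*(R0.inv()*Rt(-k*th)).as_rotvec(degrees=True).round(1).tolist()])
E
python3 -c "
from h import *
lift([0,4,9,14,19,24])"
```

```text
[0.0, -0.0, -0.0, 0.0, -0.2, -0.1]
[0.3, 0.0, -6.7, 0.0, -2.6, -0.1]
[1.3, 0.0, -15.1, 0.0, -5.6, -0.1]
[3.1, 0.0, -23.3, 0.0, -8.6, -0.1]
[5.5, 0.0, -31.3, 0.0, -11.6, -0.1]
[8.6, 0.0, -39.1, 0.0, -14.6, -0.1]
```

carry_out(series=[[0.3,0,-6.5,0,-2.5,0,-1],[1.5,0,-15,0,-5.5,0,-1],[3,0,-23.5,0,-8.5,0,-1],[5.5,0,-31.5,0,-11.5,0,-1],[8.5,0,-39,0,-14.5,0,-1],[8.5,0,-39,0,-14.5,0,-1]])

```text
time: 21.25
position: [0.405, 0.3238, 0.1011]
tool_rot: [0.962, 0.242, -0.121, 0.031]
ft_force: [-0.3, -1.0, -3.2]
grip_width: 0.0394
```

```bash
python3 -c "
from h import *
rel(NL);print(robot.get_obs()['q'].round(2));snap('wrist','w23')
lift([29,34,39,44,49,54,58])"
```

```text
t 21.25 rel x,y,z mm [  7.1   0.5 101.1] F stand [-0.7 -0.7 -3.2] w 39.4
[ 0.46  0.66  1.62 -0.01  1.11  1.55]
[2.1, -0.0, -9.1, 0.0, -3.1, -0.1]
[4.6, -0.0, -17.1, 0.0, -6.1, -0.1]
[7.8, -0.0, -24.8, 0.0, -9.1, -0.1]
[11.6, -0.0, -32.2, 0.0, -12.1, -0.1]
[16.1, -0.0, -39.3, 0.0, -15.1, -0.1]
[21.2, -0.0, -45.9, 0.0, -18.1, -0.1]
[25.7, -0.0, -50.9, -0.0, -20.5, -0.1]
```

View pics/w23.png

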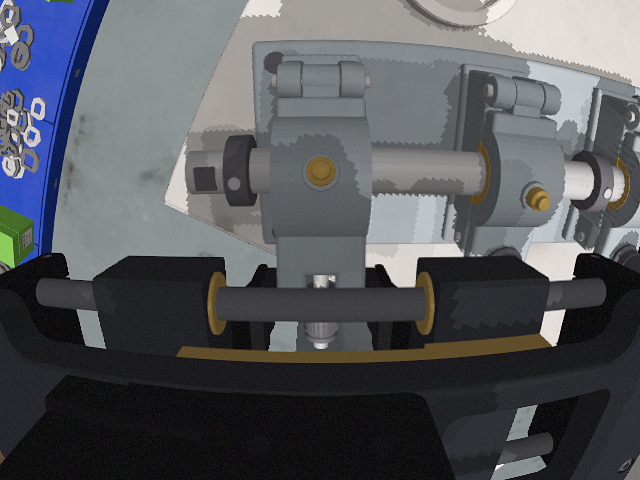

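The cap is coming up with the grip: 3 N load, width still 39.4 mm. Continuing.

carry_out(series=[[2,0,-9,0,-3,0,-1],[4.5,0,-17,0,-6,0,-1],[8,0,-25,0,-9,0,-1],[11.5,0,-32,0,-12,0,-1],[16,0,-39.5,0,-15,0,-1],[21,0,-46,0,-18,0,-1],[25.5,0,-51,0,-20.5,0,-1],[25.5,0,-51,0,-20.5,0,-1]])

```text
time: 22.3
position: [0.4366, 0.3409, 0.1436]
tool_rot: [0.925, 0.233, -0.291, 0.074]
ft_force: [-2.6, -0.6, -0.6]
grip_width: 0.0396
```

```bash
python3 -c "
from h import *
rel(NL);print(robot.get_obs()['q'].round(2));snap('wrist','w24');snap('scene','s24')
p=robot.get_obs()['position'];H=NL+.0955*X+.064*Z;d=p-H;print('angle',np.degrees(np.arctan2(d@Z,-d@X)))
a=cv2.imread('pics/s24.png')[150:410,160:420];cv2.imwrite('pics/c24.png',cv2.resize(a,None,fx=2.3,fy=2.3,interpolation=cv2.INTER_CUBIC))"
```

```text
t 22.3 rel x,y,z mm [ 43.    0.5 143.6] F stand [-2.6  0.7 -0.6] w 39.6
[ 0.47  0.81  1.25 -0.01  1.69  1.55]
angle 56.677628100433786
```

View pics/w24.png

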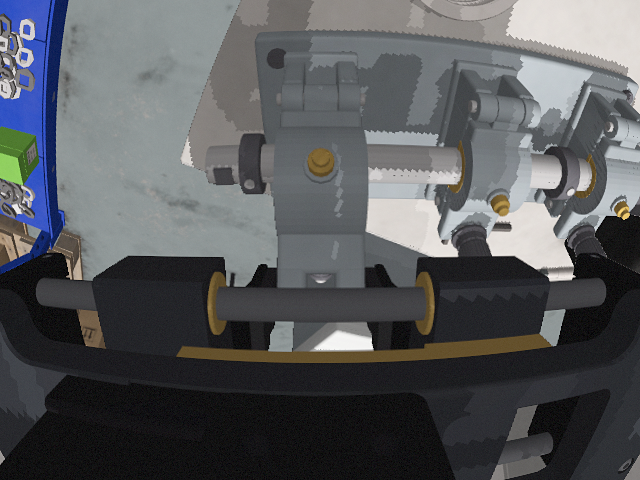

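View pics/c24.png

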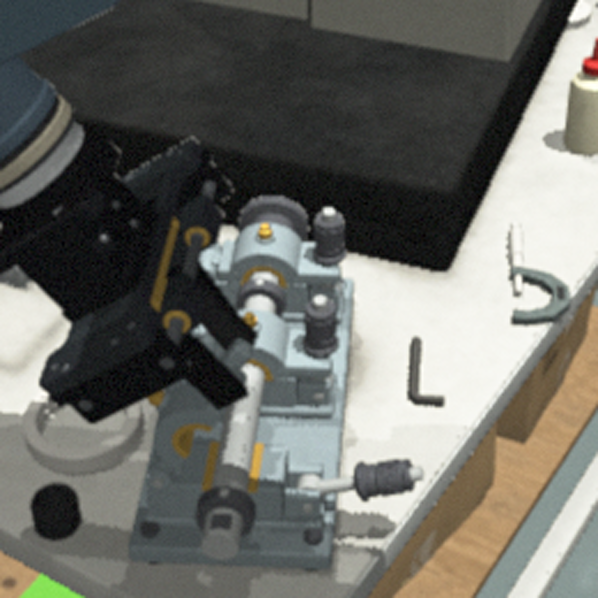

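The scene view shows the cap open about 57° in the grip, the bolt lying down at (380,478) and the shell exposed. I'll hold still briefly, check, and hand in.

carry_out(series=[[0,0,0,0,0,0,-1],[0,0,0,0,0,0,-1],[0,0,0,0,0,0,-1],[0,0,0,0,0,0,-1]])

```text
time: 22.9
position: [0.4367, 0.3409, 0.1436]
tool_rot: [0.925, 0.233, -0.29, 0.074]
ft_force: [-0.6, -2.0, -2.5]
grip_width: 0.0396
```

```bash
python3 -c "
from h import *;import pickle
rel(NL);s=snap('scene','s25');d=snap('side','d25');rel(NL);o=robot.get_obs();print(abs(o['joint_velocities']).max())
p=o['position'];H=NL+.0955*X+.064*Z;e=p-H;print('angle',np.degrees(np.arctan2(e@Z,-e@X)))
for n in ('scene','side'):
    a=cv2.imread(f'pics/{n}0.png').astype(int);b=cv2.imread(f\"pics/{'s25' if n=='scene' else 'd25'}.png\").astype(int)
    cv2.imwrite(f'pics/diff_{n}.png',np.clip(abs(a-b).sum(2),0,255).astype(np.uint8))
cv2.imwrite('pics/d25b.png',np.hstack([cv2.resize(cv2.imread('pics/d25.png'),(400,300)),cv2.resize(cv2.imread('pics/diff_scene.png'),(400,300))]))
"
```

```text
t 22.9 rel x,y,z mm [ 43.1   0.5 143.6] F stand [-1.5 -1.5 -2.5] w 39.6
t 23.0 rel x,y,z mm [ 43.1   0.5 143.7] F stand [-2.  -0.7 -1.9] w 39.6
0.002296124584965955
angle 56.65366827308041
```

View pics/d25b.png

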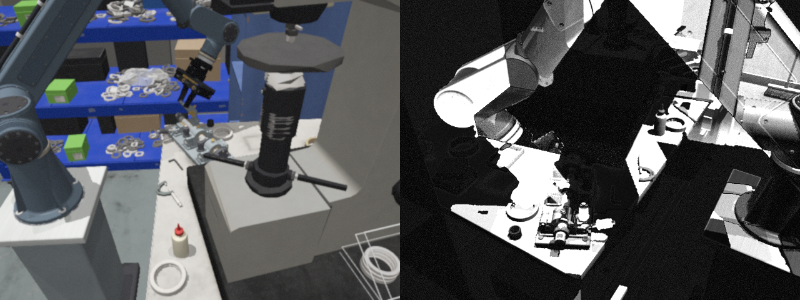

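```bash
python3 -c "
from rig import robot
print(robot.hand_in())"
```

```text
the job is handed in; nothing more can be done
None
```

The left bolt was the loose one. I swung it out and opened its cap to about 57°, and handed the job in at 23 s with the arm still holding the cap.

- **Finding the bolt:** I nudged the nuts left, middle, right, from the front with closed fingertips. The left nut moved about 6 mm with almost no force, and its tip went back 8–9 mm in the wrist images. The middle and right nuts did not move at 8–9 N.
- **Swinging it out:** I gripped the left nut and swung the bolt out of the fork, down to about 1.3 rad. That figure is worked out from the tool position; the pictures show the bolt lying low towards the robot.
- **Opening the cap:** I took the cap by the outer sides of its fork and lifted it. At the last check the jaws were 39.6 mm apart on the 40 mm fork. The arm was still and carried 2–3 N.
- **Surroundings:** the ring, loupe, hex key and micrometer look unmoved in the last scene pictures. I checked the oil bottle only in the reduced pictures.

One thing went wrong. On the first pull I tilted the tool too far, and the wrist ran into its range limit. The gripper swung about 50 mm sideways and slid off the nut, leaving the bolt at about 0.29 rad. I brought the wrist back, gripped the nut again with the tool vertical, and finished the swing. The pictures afterwards show nothing else disturbed, but I have no force readings from within that slip.

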